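# Reset the tripped bench power unit with its key

### The job

The bench power unit has tripped: take its red-headed tubular key out of the tool stand, put it fully home in the key lock on top of the unit and turn it clockwise to its stop so that the flag in the little window goes from red to green. Turn the key back to where it went in, the only place where it comes out, draw it out and stand it back in its pocket in the tool stand. Feel your way with a light hand and never force the key in the lock, keep off the red stop button and leave everything else on the bench where it is.

Things in the scene. Friction and masses are not known exactly. Their poses are not given: they have to be found in the camera images.
- key: The loose tubular key, 52 mm long, 30 g, at the start standing upright in the pocket of the tool stand. Origin at the centre of the barrel's lower end, z up along the key. Steel barrel 10 mm in diameter, z = 0 to 24 mm, its end bevelled: 8.4 mm across at the very end, the full 10 mm from z = 1.5 mm up. Above it the flat red head
- key_head (a point): centre of the key's red moulded head, 38 mm up the key's axis; axes as the key's. The head is 28 mm high (z = 24 to 52 mm of the key), 26 mm wide along y and 9 mm thick along x: grip it across its thickness, the fingers closing along the key's x axis, high on the head so that the fingers stay above the lock
- key_nub (a point): end of the one nub that sticks out sideways from the barrel on the key's -x side, 8 mm from the key's axis. The nub is 3 mm wide along y and 5 mm high (z = 4 to 9 mm of the key). It must pass through the notch of the lock, and turns the plug inside
- key_tip (a point): the key's origin again, centre of the barrel's lower end; same axes as the key
- power_unit: The grey bench power unit, a box 180 mm (x) by 280 mm (y) by 100 mm high, fixed to the bench, sockets and breakers on its front (-x) side. Origin at the centre of its underside. On its flat top panel (z = 100 mm): the key lock, the flag window behind it, the red stop button. Only the stop button stands higher than 6 mm over the panel
- lock_mark (a point): Point on the top panel where the lock is nominally fitted; axes as the unit's, x to its back, z up. The round lock (48 mm flange) sits with play in the panel: its true axis, upright, lies up to 4 mm off this point in x and in y, and its notch is turned up to 10 degrees either way. Find hole and notch by touch (or by looking)
- lock_face (a point): Point 6 mm above lock_mark, at the height of the lock's flat 25 mm face. In the face: a round hole 11.6 mm in diameter for the barrel, with one notch 4.2 mm wide for the nub at its front (unit's -x side, a white line beside it). Barrel in the hole but nub not over the notch: the nub rests on the face, key origin 4 mm below the face
- lock_floor (a point): Point 14 mm below lock_face, at the height of the solid floor where the end of the barrel stops with the key fully home. There the nub is under the 4 mm thick face, in the plug, with up to 6 degrees of play each way. Turned away from the notch, the key is held in by the face and lifts only about 1 mm
- key_switch (a joint): angle of the lock's plug, rad: 0 at the start, where plug and notch line up and the key goes in and comes out; grows as the key turns clockwise seen from above; solid stops at 0 and 1.3. Friction about 0.02 N m, 0.035 N m while it moves the flag; it stays where it is left. The key may be pushed down with 4 to 8 N and turned with up to 0.1 N m; more than 30 N between key and lock is forcing it
- flag (a joint): travel of the trip flag behind its window, m: 0 red (tripped); the lock's plug moves it over the last two thirds of its turn to about 0.013 (green; anything from 0.009 to 0.017 at the stop is normal). It stays there when the key is turned back
- stop_button (a joint): travel of the red stop button (36 mm in diameter, yellow collar, top 22 mm over the panel, 160 mm to the right of the lock): 0 out, 0.006 m pressed. Not to be pressed
- tool_stand: The dark blue-grey tool stand, a block 70 mm (x) by 110 mm (y) by 36 mm high, fixed to the bench, origin at the centre of its underside. Four small screwdrivers and a soldering tip stick out of its top up to 78 mm over the bench, none nearer than 44 mm to the key's axis
- pocket (a point): centre of the floor of the key's pocket in the tool stand, 16 mm over the bench; axes as the stand's. The pocket is 20 mm deep (rim 36 mm over the bench), 13.2 mm square, with a groove 8 mm wide on its -x side for the nub, reaching 10.5 mm from the centre. The key stands on this floor, nub in the groove, its axes within 0.15 rad of the stand's
- board: loose green circuit board, 80 x 110 mm, up to 10 mm high, origin at the centre of its underside. Leave alone
- pen: loose white and blue pen, 150 mm long along its x, 10 mm high. Leave alone
- tweezers: loose dark steel tweezers, 125 mm long along x, 10 mm high. Leave alone
- solder_reel: standing reel of solder, 54 mm in diameter, 50 mm high, origin under its centre. Leave alone
- flux_pot: pot with a pink lid, 54 mm in diameter, 52 mm high, origin under its centre. Leave alone
- screw_cup: small black open cup, 60 mm in diameter, 35 mm high, origin under its centre. Leave alone
- sponge_tin: low tin with brass wool, 64 mm in diameter, 26 mm high, origin under its centre. Leave alone
Not all that is in view belongs to the job. Leave any brown, turquoise or white look-alike of the tool_stand alone.

How it is judged:
By the outcome, as a careful person would: the job done as asked, in the order asked, and still so for the second after the job is handed in, with the robot touching nothing.
It also fails if it takes over 72 s, if anything falls off the work surface, if the arm or the gripper's body presses on something with over 40 N, if the wrist force passes 120 N, or if a joint passes its speed limit or range.

### The arm

A 7-joint arm with a two-finger parallel gripper is mounted at the origin on the work surface. World frame = base frame: x ahead of the robot, y to its left, z up, the work surface at z = 0. Lengths are in m, angles in rad, forces in N, time in s.
With the tool pointing down it reaches from about 0.4 to 0.85 m from the base axis. Payload 10.4 kg.
Tool frame: the origin (TCP) lies on the centre line of the jaws, within the pads' length; the fingertips stand 22 mm ahead of it and the grasp point (between the pads) lies 3 mm ahead of it; z points along the fingers, y is the direction in which the jaws open and shut (so a half turn about z gives the same grasp; the last joint's range is limited). The gripper opens to 85 mm and grips with 20 to 120 N. Pads are 22 mm wide; open, the fingers measure 114 mm over their backs; the gripper's body (76 mm by 85 mm) begins 54 mm behind the grasp point. The pads swing forward as they close: fully open they stand 13 mm farther back than shut.
Start: joints at [1.207, 0.332, -0.065, 1.46, 0.022, 1.35, -0.088], TCP at [0.209, -0.589, 0.253] pointing down, gripper open.
Joint ranges: [-2.6, 2.6], [-0.5, 2.12], [-1.47, 1.34], [0.16, 2.42], [-1.27, 4.41], [0.06, 2.06], [-2.6, 2.6]. Speed limits (rad/s): [2.22, 2.22, 2.79, 2.79, 3.14, 3.14, 3.14].

### API

Orientations are given as a unit quaternion [x, y, z, w].
In Python, from workcell import manip gives the robot as it stands. The module is installed in compiled form; this text tells all that it offers.
- The arm moves only by the shell command python3 -m crank 'ROWS' [FORCE]. ROWS is JSON, a list of rows, each a list of 3 entries, a list of its own where there are three numbers: the opening, from -1 (shut) to 1 (fully open), then the shift along the tool's x, y, z normalised to -1 to 1, where 1 is 80 mm, then the turn, a rotation vector about the tool's x, y, z normalised to -1 to 1, where 1 is pi/4 rad. In form: [[jaw, [tx, ty, tz], [ax, ay, az]], ...]. A call has exactly 5 rows; each row shifts and turns the commanded pose from where the row before left it, along the tool's axes as they then stand; what a row does not reach is not made up. A row lasts 1/10 s, in which the tool goes at most 50 mm and 8.59 degrees, less where a joint would pass 70% of its speed; a pose out of reach is approached as far as the arm can. A call with a number of a shift or a turn outside -1 to 1 is refused whole. A call with a gripper value outside its range is refused whole. The fingers move at their own pace and stop on an object; FORCE is the grip in N (left out, the last holds). Time passes only in rows, so rows that do not move let the fingers close, or fill a call up. It gives the time, the measured TCP pose, the force and the opening at its end, in the units of the state.
- manip.get_obs(): the state, without advancing time (a new reading comes with each control period).
- manip.camera(name): name is "side" or "top"; returns the picture (480x640x3 uint8, blue, green, red); there is no depth.
- manip.camera_info(name): a dict with "K" (3x3 intrinsics, pixels), "camera_from_world" (4x4, takes a point from world to camera coordinates). Camera axes: x right, y down, z forward; pixel columns grow to the right and rows downward; lengths in m; the calibration is good to about 2 mm. A picture is of the moment at which its call begins. camera_info takes no time and is no camera call.
- manip.hand_in(): hands the job in, once; it reports no verdict.
The state is a dict: "clock": time; "joint_pos": joint angles; "joint_velocities": joint speeds; "tau": joint torques, N m; "position": TCP position; "ee_rot": TCP orientation; "ft_force": force on the tool from outside, world axes, zero at the start; "torque": the same for the moment, N m; "grip_width": opening from 0.0 (shut) to 1.0 (fully open).
Only numpy, scipy, OpenCV 4.12 (cv2) and the standard library are available. Lean on these libraries where they do the work, as an engineer would, in place of code of your own. Each camera call takes 0.05 s, during which the arm holds its last target.

## Working session

There is one attempt and no reset: what is moved stays moved. The work goes in short steps, Python scripts to look and compute and a shell command to move; the robot and the scene stay as the last step left them, time stands still between calls to the robot, and variables do not carry over. Pictures are saved under pics/ and viewed, and the job is handed in when it is done.

```bash
mkdir -p pics; python3 - <<'E'
from workcell import manip
import cv2
o=manip.get_obs()
for k,v in o.items(): print(k,v)
for n in("side","top"):
    cv2.imwrite(f"pics/{n}0.png",manip.camera(n)); i=manip.camera_info(n); print(n,i["K"],i["camera_from_world"])
E
```

```text
clock 0.0
joint_pos [ 1.20743996  0.33286576 -0.06474045  1.46095615  0.02158551  1.3498795
 -0.08850699]
joint_velocities [-0.00183217  0.00030684 -0.00036035  0.00077441 -0.0011011  -0.00049263
 -0.00058075]
tau [-8.49090229e-04 -6.25447226e+01  4.87436168e-02 -3.91601658e+01
  1.62155775e-02  1.00195096e-02 -1.97723710e-05]
position [ 0.20878273 -0.58872983  0.25251274]
ee_rot [ 9.85516282e-01  1.69579357e-01 -1.38697631e-04 -6.93154854e-04]
ft_force [-0.01400376 -0.11590667 -0.4617806 ]
torque [-0.01243554 -0.00705914 -0.00636118]
grip_width 1.0008809111956727
side [[558.58455835   0.         332.6249185 ]
 [  0.         558.58455835 235.28004663]
 [  0.           0.           1.        ]] [[-0.92803677 -0.37234245 -0.01043317  0.48603798]
 [-0.2083351   0.54207155 -0.81409761  0.12684082]
 [ 0.30877862 -0.75333892 -0.58063433  1.3679247 ]
 [ 0.          0.          0.          1.        ]]
top [[529.06219637   0.         321.46054565]
 [  0.         529.06219637 234.31597986]
 [  0.           0.           1.        ]] [[-0.01777404 -0.99984001  0.00201052  0.09694287]
 [-0.98019812  0.01702816 -0.19728579  0.50317671]
 [ 0.19721999 -0.00547728 -0.98034396  1.15053337]
 [ 0.          0.          0.          1.        ]]
```

View pics/side0.png

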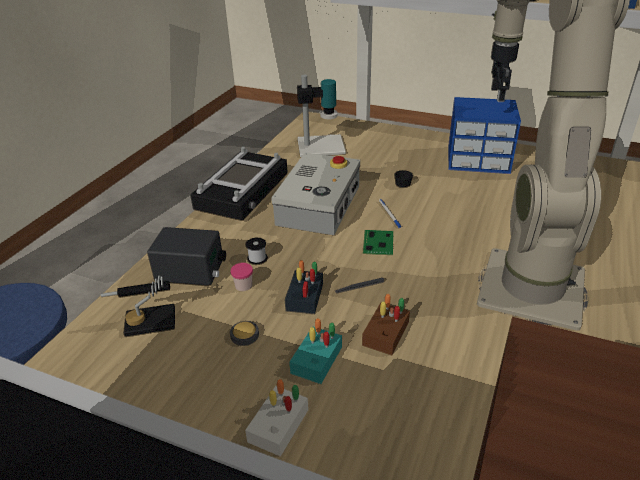

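View pics/top0.png

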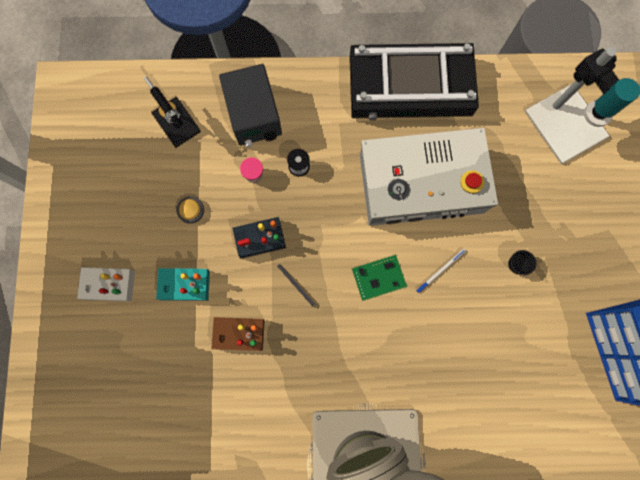

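Candidates (top picture): the dark blue-grey stand at (259,238), with look-alikes in white (105,284), turquoise (183,284) and brown (238,334). By the description it is the dark one. Its red key seems to be at (244,242), while the other red dot at about (265,239) is a screwdriver. A close crop will check this.

```bash
python3 - <<'E'
import cv2,numpy as np
a=cv2.imread("pics/top0.png");b=cv2.imread("pics/side0.png")
A=cv2.resize(a[205:270,220:300],(400,325),interpolation=cv2.INTER_CUBIC)
B=cv2.resize(b[250:320,265:345],(400,350),interpolation=cv2.INTER_CUBIC)[:325]
C=cv2.resize(a[125:225,355:505],(400,267),interpolation=cv2.INTER_CUBIC)
D=cv2.resize(b[145:235,265:365],(400,360),interpolation=cv2.INTER_CUBIC)[:267]
cv2.imwrite("pics/crop0.png",np.vstack([np.hstack([A,B]),np.hstack([C,D])]))
E
```

```text
(no output)
```

View pics/crop0.png

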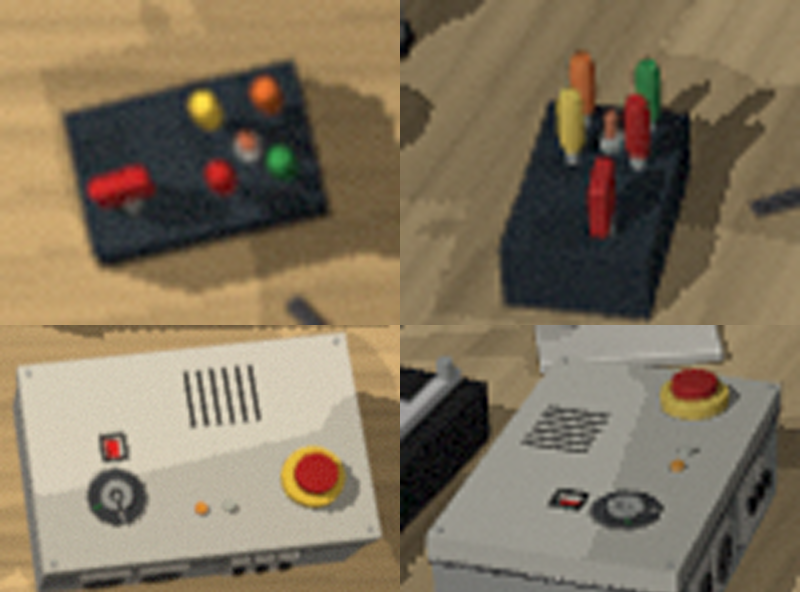

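The crop confirms it. The key is the wide red bar at top (244,242) / side (385→265+40, 289), and the slim red handle at (264,240) is a screwdriver. Flag is red, with the lock at top (399,189). Now I'll measure.

```bash
cat > h.py <<'E'
import cv2,numpy as np
from workcell import manip
INF={n:manip.camera_info(n) for n in("side","top")}
def proj(n,p):
    i=INF[n];T=np.array(i["camera_from_world"]);c=T[:3,:3]@np.array(p)+T[:3,3];u=np.array(i["K"])@c;return u[:2]/u[2]
def ray(n,uv):
    i=INF[n];T=np.array(i["camera_from_world"]);R=T[:3,:3];o=-R.T@T[:3,3]
    d=R.T@np.linalg.inv(i["K"])@np.array([uv[0],uv[1],1.]);return o,d/np.linalg.norm(d)
def onz(n,uv,z):
    o,d=ray(n,uv);return o+d*(z-o[2])/d[2]
def tri(a,b):
    o1,d1=ray("top",a);o2,d2=ray("side",b)
    s=np.linalg.lstsq(np.c_[d1,-d2],o2-o1,rcond=None)[0];p,q=o1+d1*s[0],o2+d2*s[1]
    return (p+q)/2,np.linalg.norm(p-q)
def red(im):
    h=cv2.cvtColor(im,cv2.COLOR_BGR2HSV);return (((h[...,0]<6)|(h[...,0]>172))&(h[...,1]>150)&(h[...,2]>70)).astype(np.uint8)
def blobs(m,box,minA=8):
    x0,y0,x1,y1=box;n,l,s,c=cv2.connectedComponentsWithStats(np.ascontiguousarray(m[y0:y1,x0:x1]))
    return [(c[k]+[x0,y0],s[k],np.argwhere(l==k)[:,::-1]+[x0,y0]) for k in range(1,n) if s[k][4]>=minA]
E
python3 - <<'E'
from h import *
a=cv2.imread("pics/top0.png");b=cv2.imread("pics/side0.png")
C={}
for n,im,box in(("top",a,(225,215,295,265)),("side",b,(280,255,335,315))):
    for c,s,p in blobs(red(im),box):
        print(n,c,s,cv2.minAreaRect(p.astype(np.float32)))
        C.setdefault(n,[]).append(c)
    print(n,"cam",ray(n,(0,0))[0])
for c in C['top']:
    for d in C['side']: print(c,d,tri(c,d))
# stand mask
h=cv2.cvtColor(a,cv2.COLOR_BGR2HSV)
g=a[215:265,225:295]; 
m=((h[...,2]<75)&(h[...,0]>85)&(h[...,0]<130)).astype(np.uint8)
m=cv2.morphologyEx(m,cv2.MORPH_CLOSE,np.ones((7,7)))
for c,s,p in blobs(m,(225,210,295,268),200):
    r=cv2.minAreaRect(p.astype(np.float32));print("stand",c,s,r);bx=cv2.boxPoints(r);print(np.array([onz("top",q,.036) for q in bx]).round(4))
A=cv2.resize(a[165:210,375:425],(800,720),interpolation=cv2.INTER_CUBIC)[:600]
cv2.imwrite("pics/lock0.png",A)
B=cv2.resize(b[175:205,305:340],(700,600),interpolation=cv2.INTER_CUBIC);cv2.imwrite("pics/lock0s.png",B)
E
```

```text
top [243.84       241.62666667] [13 23 13  8 75] ((243.6000213623047, 241.8000030517578), (6.324554920196533, 12.016654968261719), 71.56504821777344)
top [263.59375 239.875  ] [36 22  6  7 32] ((263.5, 240.0), (6.0, 5.0), 90.0)
top cam [0.26802775 0.09466098 1.22699315]
side [311.90566038 274.75471698] [30 14  5 12 53] ((312.0, 274.5), (11.0, 4.0), 90.0)
side [304.79710145 288.7826087 ] [22 26  6 17 69] ((304.5, 289.0), (16.0, 5.0), 90.0)
side cam [0.05510061 1.14272669 0.90259577]
[243.84       241.62666667] [311.90566038 274.75471698] (array([0.47666223, 0.25577395, 0.09582797]), np.float64(0.011460354249395057))
[243.84       241.62666667] [304.79710145 288.7826087 ] (array([0.48854177, 0.26284121, 0.05458762]), np.float64(0.003212935412333133))
[263.59375 239.875  ] [311.90566038 274.75471698] (array([0.49034758, 0.2176313 , 0.0611574 ]), np.float64(0.0035665948590032958))
[263.59375 239.875  ] [304.79710145 288.7826087 ] (array([0.50323598, 0.22356577, 0.01690108]), np.float64(0.005345306817667861))
stand [259.68437259 236.91839877] [   9    8   51   39 1299] ((258.6573486328125, 237.16885375976562), (30.290449142456055, 46.552242279052734), 76.75948333740234)
[[0.5266 0.2923 0.036 ]
 [0.55   0.1881 0.036 ]
 [0.4805 0.1723 0.036 ]
 [0.4577 0.2755 0.036 ]]
```

View pics/lock0.png

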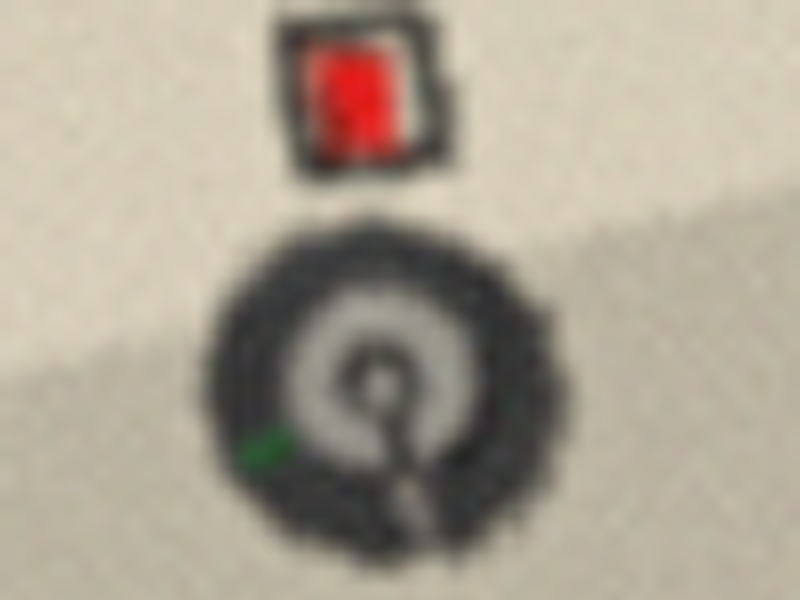

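View pics/lock0s.png

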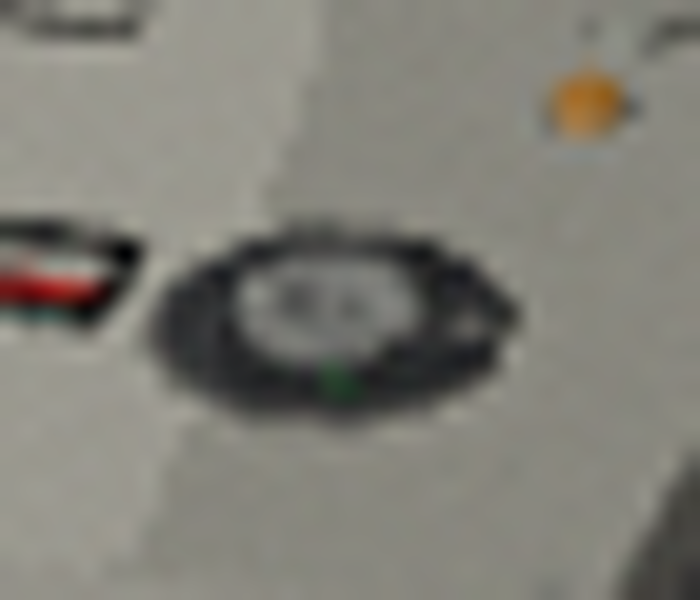

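```bash
cat >> h.py <<'E'
from scipy.spatial.transform import Rotation as Ro
def need(p,yaw):
    "shift (tool axes now) and tool-z turn in move units to bring TCP to p with tool-y (=key x) at world angle yaw, tool down"
    o=manip.get_obs();R=Ro.from_quat(o["ee_rot"]).as_matrix()
    d=R.T@(np.array(p)-o["position"])
    t=np.array([np.sin(yaw),0,0]);ty=np.array([np.cos(yaw),np.sin(yaw),0]);tz=np.array([0,0,-1.]);tx=np.cross(ty,tz)
    rv=Ro.from_matrix(R.T@np.c_[tx,ty,tz]).as_rotvec()
    print("shift units",(d/.08).round(3),"turn units",(rv/(np.pi/4)).round(3))
def st():
    o=manip.get_obs();R=Ro.from_quat(o["ee_rot"]).as_matrix();ty=R[:,1]
    print("t%.2f"%o["clock"],"p",o["position"].round(4),"keyyaw %.4f"%np.arctan2(ty[1],ty[0]),"tz",R[:,2].round(4),"F",o["ft_force"].round(2),"M",o["torque"].round(3),"w %.3f"%o["grip_width"],"q7 %.2f"%o["joint_pos"][6])
E
python3 - <<'E'
from h import *
a=cv2.imread("pics/top0.png")
g=cv2.cvtColor(a,cv2.COLOR_BGR2GRAY)
# lock flange (dark disc) & face (light disc inside)
m=(g<100).astype(np.uint8)
for c,s,p in blobs(m,(383,174,416,204),100):
    hull=cv2.convexHull(p.astype(np.float32));e=cv2.fitEllipse(hull);print("flange",c,s,e,onz("top",e[0],.103))
fc=((np.array([382,378])+.5)/16-.5)+[375,165]
no=((np.array([418,510])+.5)/16-.5)+[375,165]
c=onz("top",fc,.106);n=onz("top",no,.104)
# notch within face: dark at (400,455)
n2=onz("top",((np.array([402,450])+.5)/16-.5)+[375,165],.106)
for q in(n,n2):
    d=c-q;print("face c",c,"lock yaw(+x from notch)",np.arctan2(d[1],d[0]))
b=cv2.imread("pics/side0.png")
sc=((np.array([325,305])+.5)/20-.5)+[305,175]
print("side lock",onz("side",sc,.106),tri(fc,sc))
# unit top panel: light low-sat
h=cv2.cvtColor(a,cv2.COLOR_BGR2HSV)
m=((h[...,1]<60)&(h[...,2]>110)).astype(np.uint8);m=cv2.morphologyEx(m,cv2.MORPH_CLOSE,np.ones((25,25)))
for c,s,p in blobs(m,(340,120,510,235),3000):
    hull=cv2.convexHull(p.astype(np.int32));ap=cv2.approxPolyDP(hull,4,True)[:,0];print(ap.tolist());w=np.array([onz("top",q,.1) for q in ap]);print(w.round(4))
E
```

```text
flange [398.43678161 189.4559387 ] [  5   5  22  21 261] ((398.4073486328125, 189.0809783935547), (20.054344177246094, 21.577531814575195), 106.00560760498047) [ 0.59295766 -0.08312472  0.103     ]
face c [ 0.59420118 -0.08274594  0.106     ] lock yaw(+x from notch) 0.23510754494260713
face c [ 0.59420118 -0.08274594  0.106     ] lock yaw(+x from notch) 0.21677766501854648
side lock [ 0.59036329 -0.08077244  0.106     ] (array([ 0.59310795, -0.0833385 ,  0.10442647]), np.float64(0.0030866538202001994))
[[497, 204], [457, 216], [369, 224], [360, 153], [370, 120], [483, 128]]
[[ 0.5561 -0.2989  0.1   ]
 [ 0.5305 -0.2091  0.1   ]
 [ 0.5159 -0.0158  0.1   ]
 [ 0.6792 -0.0014  0.1   ]
 [ 0.7577 -0.0266  0.1   ]
 [ 0.7341 -0.282   0.1   ]]
```

```bash
python3 -m crank '[[1,[0.5,-0.33,0],[0,0,0]],[1,[0.5,-0.33,0],[0,0,0]],[1,[0.5,-0.33,0],[0,0,0]],[1,[0.5,-0.33,0],[0,0,0]],[1,[0.5,-0.33,0],[0,0,0]]]' 40; python3 -m crank '[[1,[0.5,-0.33,0],[0,0,0]],[1,[0.5,-0.33,0],[0,0,0]],[1,[0.5,-0.33,0],[0,0,0]],[1,[0.5,-0.33,0],[0,0,0]],[1,[0.5,-0.33,0],[0,0,0]]]'; python3 -m crank '[[1,[0,0,0],[0,0,-0.18]],[1,[0,0,0],[0,0,-0.18]],[1,[0,0,0],[0,0,-0.18]],[1,[0,0,0],[0,0,-0.18]],[1,[0,0,0],[0,0,-0.18]]]'; python3 -m crank '[[1,[0,0,0],[0,0,-0.18]],[1,[0,0,0],[0,0,-0.18]],[1,[0,0,0],[0,0,-0.18]],[1,[0,0,0],[0,0,-0.18]],[1,[0,0,0],[0,0,-0.18]]]'; python3 -c "
from h import *
st();need([.4885,.2628,.18],.22)"
```

```text
clock: 0.6
position: [0.354, -0.396, 0.2531]
ee_rot: [0.986, 0.17, -0.0, -0.0]
ft_force: [0.8, -0.1, 0.3]
grip_width: 0.999
clock: 1.1
position: [0.4983, -0.2049, 0.2532]
ee_rot: [0.986, 0.169, -0.0, 0.0]
ft_force: [0.5, -0.6, 0.1]
grip_width: 0.999
clock: 1.6
position: [0.4975, -0.2065, 0.2529]
ee_rot: [0.864, 0.503, -0.0, -0.0]
ft_force: [-0.4, 0.6, -0.2]
grip_width: 0.998
clock: 2.1
position: [0.4974, -0.2065, 0.2529]
ee_rot: [0.637, 0.771, -0.0, -0.0]
ft_force: [0.4, 0.0, 0.2]
grip_width: 1.001
t2.10 p [ 0.4974 -0.2065  0.2529] keyyaw 0.1895 tz [-7.e-04  2.e-04 -1.e+00] F [0.4  0.02 0.23] M [-0.002 -0.006  0.014] w 1.001 q7 0.43
shift units [5.782 0.996 0.913] turn units [-0.001 -0.    -0.039]
```

```bash
python3 -m crank '[[1,[0.578,0.1,0],[0,0,0]],[1,[0.578,0.1,0],[0,0,0]],[1,[0.578,0.1,0],[0,0,0]],[1,[0.578,0.1,0],[0,0,0]],[1,[0.578,0.1,0],[0,0,0]]]'; python3 -m crank '[[1,[0.578,0.1,0.18],[0,0,0]],[1,[0.578,0.1,0.18],[0,0,0]],[1,[0.578,0.1,0.18],[0,0,0]],[1,[0.578,0.1,0.18],[0,0,0]],[1,[0.578,0.1,0.18],[0,0,-0.039]]]';  python3 - <<'E'
from h import *
st();need([.4885,.2628,.063],.22)
for n in("side","top"): cv2.imwrite(f"pics/{n}1.png",manip.camera(n))
a=cv2.imread("pics/top1.png");b=cv2.imread("pics/side1.png")
cv2.imwrite("pics/c1.png",np.hstack([cv2.resize(a[190:290,200:300],(400,400),interpolation=2),cv2.resize(b[220:320,255:355],(400,400),interpolation=2)]))
E
```

```text
clock: 2.6
position: [0.4942, 0.0298, 0.2532]
ee_rot: [0.639, 0.769, -0.0, 0.0]
ft_force: [0.5, 0.2, 1.3]
grip_width: 1.002
clock: 3.1
position: [0.4916, 0.2642, 0.1805]
ee_rot: [0.628, 0.778, -0.0, 0.0]
ft_force: [0.6, -0.0, 1.2]
grip_width: 1.0
t3.10 p [0.4916 0.2642 0.1805] keyyaw 0.2137 tz [ 1.e-04 -4.e-04 -1.e+00] F [ 0.6  -0.03  1.21] M [ 0.004 -0.092 -0.012] w 1.000 q7 -0.57
shift units [-0.008 -0.042  1.469] turn units [ 0.     0.    -0.008]
```

View pics/c1.png

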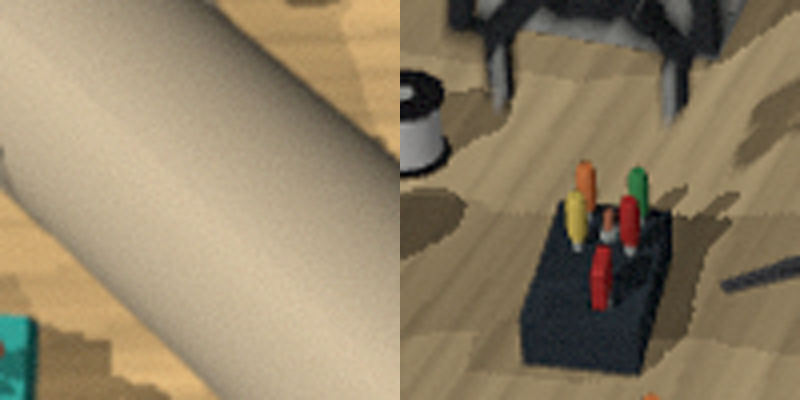

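```bash
python3 - <<'E'
from h import *
for z in(.165,.171,.18): print(proj("side",[.4916,.2642,z]))
E
python3 -m crank '[[1,[0,0,0.3],[0,0,-0.008]],[1,[0,-0.04,0.3],[0,0,0]],[1,[0,0,0.3],[0,0,0]],[1,[0,0,0.2],[0,0,0]],[1,[0,0,0],[0,0,0]]]'; python3 - <<'E'
from h import *
st();need([.4885,.2628,.063],.22)
cv2.imwrite("pics/side2.png",manip.camera("side"))
b=cv2.imread("pics/side2.png")
cv2.imwrite("pics/c2.png",cv2.resize(b[220:320,255:355],(600,600),interpolation=2))
E
```

```text
[300.57541867 250.47156465]
[300.45537518 248.28102054]
[300.27402041 244.97167331]
clock: 3.7
position: [0.4877, 0.261, 0.0912]
ee_rot: [0.625, 0.781, -0.002, -0.001]
ft_force: [-0.4, -0.5, -0.3]
grip_width: 0.998
t3.70 p [0.4877 0.261  0.0912] keyyaw 0.2205 tz [-0.0034 -0.0016 -1.    ] F [-0.45 -0.54 -0.28] M [-0.014 -0.046  0.044] w 0.998 q7 -0.63
shift units [0.02  0.016 0.353] turn units [-0.005  0.001  0.001]
```

View pics/c2.png

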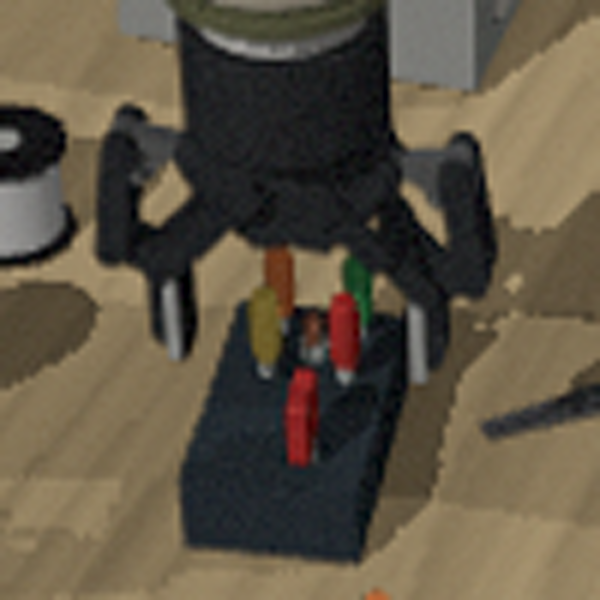

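The open jaws straddle the key: fingertips at (175,350) and (418,375) in the crop, midpoint about 297, and the key at 302. So the jaws are centred. Next I go down and close.

```bash
python3 -m crank '[[1,[0.02,0.016,0.15],[-0.005,0,0]],[1,[0,0,0.12],[0,0,0]],[1,[0,0,0.08],[0,0,0]],[0.3,[0,0,0],[0,0,0]],[0,[0,0,0],[0,0,0]]]' 25; python3 -c "
from h import *
st()"; python3 -m crank '[[-0.4,[0,0,0],[0,0,0]],[-0.6,[0,0,0],[0,0,0]],[-0.8,[0,0,0],[0,0,0]],[-1,[0,0,0],[0,0,0]],[-1,[0,0,0],[0,0,0]]]' 25; python3 -c "
from h import *
st()"
```

```text
clock: 4.25
position: [0.4897, 0.2639, 0.0653]
ee_rot: [0.625, 0.781, 0.001, 0.001]
ft_force: [1.3, 0.2, 0.1]
grip_width: 0.691
t4.25 p [0.4897 0.2639 0.0653] keyyaw 0.2208 tz [ 3.8e-03  8.0e-04 -1.0e+00] F [1.26 0.17 0.14] M [-0.05  -0.002  0.027] w 0.691 q7 -0.65
clock: 4.75
position: [0.4897, 0.2638, 0.0654]
ee_rot: [0.625, 0.781, 0.002, 0.001]
ft_force: [-0.5, -0.3, 2.0]
grip_width: 0.104
t4.75 p [0.4897 0.2638 0.0654] keyyaw 0.2206 tz [ 3.9e-03  7.0e-04 -1.0e+00] F [-0.54 -0.35  2.  ] M [-0.111  0.226  0.01 ] w 0.104 q7 -0.65
```

```bash
python3 -m crank '[[-1,[0,0,0],[0,0,0]],[-1,[0,0,-0.1],[0,0,0]],[-1,[0,0,-0.3],[0,0,0]],[-1,[0,0,-0.5],[0,0,0]],[-1,[0,0,-0.5],[0,0,0]]]' 45; python3 - <<'E'
from h import *
st();need([.593,-.0825,.180],.22)
for n in("side","top"): cv2.imwrite(f"pics/{n}3.png",manip.camera(n))
b=cv2.imread("pics/side3.png")
cv2.imwrite("pics/c3.png",cv2.resize(b[180:310,240:370],(600,600),interpolation=2))
E
```

```text
clock: 5.25
position: [0.4888, 0.2637, 0.1787]
ee_rot: [0.625, 0.781, 0.001, 0.001]
ft_force: [0.6, 0.8, -0.3]
grip_width: 0.098
t5.25 p [0.4888 0.2637 0.1787] keyyaw 0.2211 tz [ 3.1e-03  8.0e-04 -1.0e+00] F [ 0.6   0.78 -0.26] M [-0.001 -0.065 -0.016] w 0.098 q7 -0.56
shift units [-4.508  0.321 -0.015] turn units [ 0.004 -0.     0.001]
```

View pics/c3.png

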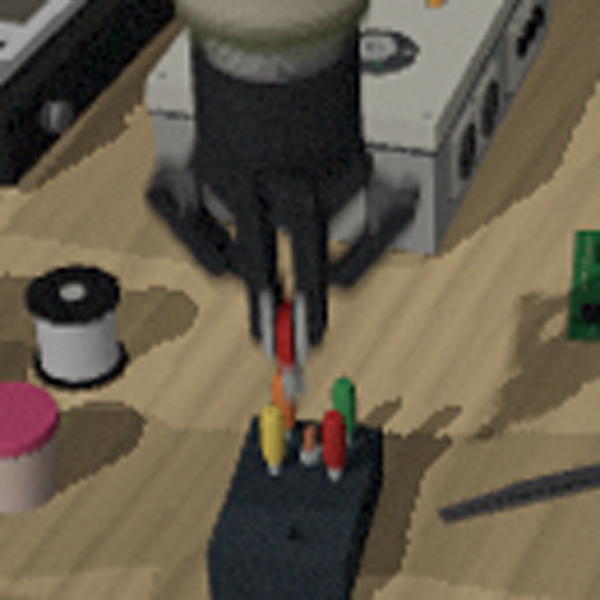

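The key is held upright between the pads, head at (285,335), barrel below it, and the pocket is empty. Moving over the lock.

```bash
python3 -m crank '[[-1,[-0.45,0.032,0],[0,0,0]],[-1,[-0.45,0.032,0],[0,0,0]],[-1,[-0.45,0.032,0],[0,0,0]],[-1,[-0.45,0.032,0],[0,0,0]],[-1,[-0.45,0.032,0],[0,0,0]]]'; python3 -m crank '[[-1,[-0.45,0.032,0],[0.004,0,0]],[-1,[-0.45,0.032,0],[0,0,0]],[-1,[-0.45,0.032,0],[0,0,0]],[-1,[-0.45,0.032,0],[0,0,0]],[-1,[-0.45,0.032,0],[0,0,0]]]'; python3 - <<'E'
from h import *
st();need([.593,-.0825,.1634],.22)
for n in("side","top"): cv2.imwrite(f"pics/{n}4.png",manip.camera(n))
b=cv2.imread("pics/side4.png");a=cv2.imread("pics/top4.png")
cv2.imwrite("pics/c4.png",np.hstack([cv2.resize(b[130:210,280:360],(600,600),interpolation=2)]))
E
```

```text
clock: 5.85
position: [0.5413, 0.0894, 0.1774]
ee_rot: [0.625, 0.781, 0.002, 0.001]
ft_force: [-0.3, 1.1, -0.1]
grip_width: 0.093
clock: 6.35
position: [0.5932, -0.0835, 0.1773]
ee_rot: [0.625, 0.781, 0.0, 0.0]
ft_force: [0.6, 0.2, -0.1]
grip_width: 0.098
t6.35 p [ 0.5932 -0.0835  0.1773] keyyaw 0.2207 tz [ 8.e-04 -1.e-04 -1.e+00] F [ 0.64  0.18 -0.15] M [ 0.025 -0.003  0.013] w 0.098 q7 0.09
shift units [0.013 0.    0.174] turn units [0.001 0.    0.001]
```

View pics/c4.png

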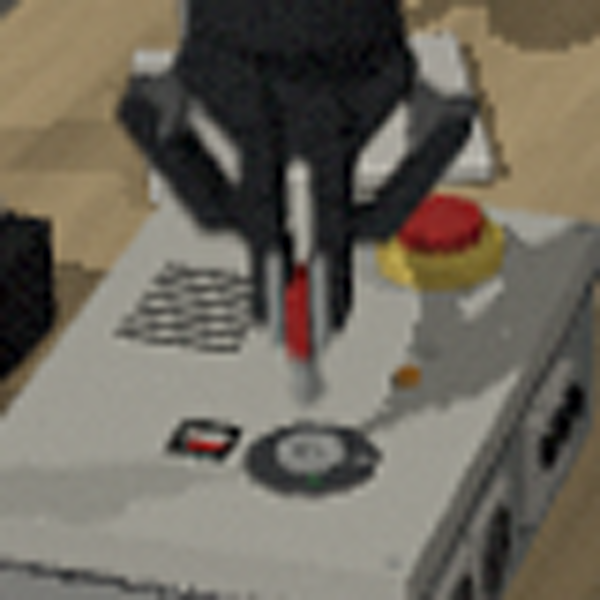

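```bash
python3 -m crank '[[-1,[0,0,0.12],[0,0,0]],[-1,[0,0,0.08],[0,0,0]],[-1,[0,0,0.03],[0,0,0]],[-1,[0,0,0.01],[0,0,0]],[-1,[0,0,0],[0,0,0]]]'; python3 -c "
from h import *
st();need([.593,-.0825,.1550],.22)"; python3 -m crank '[[-1,[0,0,0.012],[0,0,0]],[-1,[0,0,0.012],[0,0,0]],[-1,[0,0,0],[0,0,0]],[-1,[0,0,0],[0,0,0]],[-1,[0,0,0],[0,0,0]]]'; python3 -c "
from h import *
st();need([.593,-.0825,.1550],.22)"
```

```text
clock: 6.95
position: [0.593, -0.0813, 0.1582]
ee_rot: [0.625, 0.781, 0.0, 0.0]
ft_force: [0.4, -0.6, -0.8]
grip_width: 0.095
t6.95 p [ 0.593  -0.0813  0.1582] keyyaw 0.2216 tz [ 8.e-04  2.e-04 -1.e+00] F [ 0.44 -0.63 -0.76] M [ 0.058  0.023 -0.03 ] w 0.095 q7 0.08
shift units [-0.015 -0.004  0.04 ] turn units [0.001 0.    0.002]
clock: 7.45
position: [0.5931, -0.082, 0.1563]
ee_rot: [0.625, 0.781, 0.0, 0.0]
ft_force: [0.4, -0.4, -0.2]
grip_width: 0.097
t7.45 p [ 0.5931 -0.082   0.1563] keyyaw 0.2206 tz [ 9.e-04  1.e-04 -1.e+00] F [ 0.43 -0.41 -0.18] M [-0.03   0.066 -0.064] w 0.097 q7 0.08
shift units [-0.006 -0.003  0.017] turn units [0.001 0.    0.001]
```

```bash
for i in 1 2; do python3 -m crank '[[-1,[0,0,0.012],[0,0,0]],[-1,[0,0,0.012],[0,0,0]],[-1,[0,0,0],[0,0,0]],[-1,[0,0,0],[0,0,0]],[-1,[0,0,0],[0,0,0]]]' >/dev/null; python3 -c "
from h import *
st()"; done
```

```text
t7.95 p [ 0.5931 -0.0819  0.1544] keyyaw 0.2206 tz [ 8.e-04  1.e-04 -1.e+00] F [ 0.38 -0.31  0.26] M [-0.013  0.029  0.011] w 0.091 q7 0.08
t8.45 p [ 0.5931 -0.0819  0.1524] keyyaw 0.2207 tz [ 8.e-04  1.e-04 -1.e+00] F [ 0.16 -0.42 -0.31] M [ 0.007 -0.013  0.002] w 0.098 q7 0.08
```

```bash
for i in 1 2; do python3 -m crank '[[-1,[0,0,0.01],[0,0,0]],[-1,[0,0,0.01],[0,0,0]],[-1,[0,0,0],[0,0,0]],[-1,[0,0,0],[0,0,0]],[-1,[0,0,0],[0,0,0]]]' >/dev/null; python3 -c "
from h import *
st()"; done
```

```text
t8.95 p [ 0.5931 -0.0819  0.1508] keyyaw 0.2206 tz [ 8.e-04  1.e-04 -1.e+00] F [-0.36  0.25 -0.43] M [-0.008  0.043  0.022] w 0.093 q7 0.08
t9.45 p [ 0.5931 -0.0819  0.1493] keyyaw 0.2207 tz [ 9.e-04  1.e-04 -1.e+00] F [-0.36 -0.04 -0.7 ] M [ 0.003 -0.021 -0.032] w 0.092 q7 0.08
```

```bash
for i in 1 2 3; do python3 -m crank '[[-1,[0,0,0.012],[0,0,0]],[-1,[0,0,0.012],[0,0,0]],[-1,[0,0,0],[0,0,0]],[-1,[0,0,0],[0,0,0]],[-1,[0,0,0],[0,0,0]]]' >/dev/null; python3 -c "
from h import *
st()"; done
```

```text
t9.95 p [ 0.5931 -0.0819  0.1473] keyyaw 0.2206 tz [ 9.e-04  1.e-04 -1.e+00] F [-0.79  0.14 -0.69] M [-0.036  0.007 -0.031] w 0.095 q7 0.07
t10.45 p [ 0.5931 -0.0819  0.1454] keyyaw 0.2206 tz [ 1.e-03  1.e-04 -1.e+00] F [ 0.38  0.6  -0.35] M [-0.007 -0.007 -0.009] w 0.095 q7 0.07
t10.95 p [ 0.5931 -0.0819  0.1435] keyyaw 0.2206 tz [ 9.e-04  1.e-04 -1.e+00] F [ 0.34 -0.25 -0.5 ] M [-0.019 -0.038  0.03 ] w 0.092 q7 0.07
```

```bash
for i in 1 2; do python3 -m crank '[[-1,[0,0,0.008],[0,0,0]],[-1,[0,0,0.006],[0,0,0]],[-1,[0,0,0],[0,0,0]],[-1,[0,0,0],[0,0,0]],[-1,[0,0,0],[0,0,0]]]' >/dev/null; python3 -c "
from h import *
st()"; done;  python3 - <<'E'
from h import *
b=manip.camera("side")
cv2.imwrite("pics/c5.png",np.hstack([cv2.resize(b[140:220,280:360],(600,600),interpolation=2)]))
E
```

```text
t11.45 p [ 0.5931 -0.0819  0.1424] keyyaw 0.2207 tz [ 9.e-04  1.e-04 -1.e+00] F [-0.16  1.43  0.78] M [ 0.002  0.015 -0.046] w 0.093 q7 0.07
t11.95 p [ 0.5931 -0.0819  0.1415] keyyaw 0.2206 tz [ 0.001 -0.    -1.   ] F [-1.15 -0.15  4.19] M [ 0.027  0.312 -0.004] w 0.096 q7 0.07
```

View pics/c5.png

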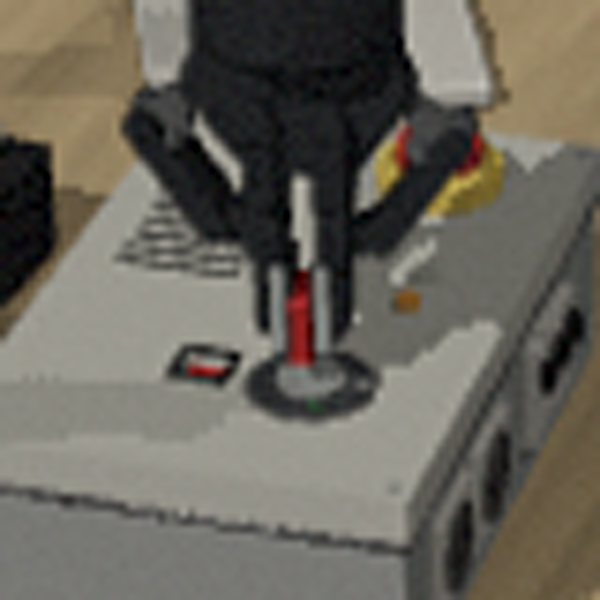

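The key is fully home: there is 4.2 N of contact at exactly the predicted height, and the picture shows the barrel in the lock with the head at (300,318). The flag is still red. I'll turn it slowly and watch the side forces.

```bash
for i in 1 2; do python3 -m crank '[[-1,[0,0,0],[0,0,0.04]],[-1,[0,0,0],[0,0,0.04]],[-1,[0,0,0],[0,0,0.04]],[-1,[0,0,0],[0,0,0.04]],[-1,[0,0,0],[0,0,0]]]' >/dev/null; python3 -c "
from h import *
st()"; done
```

```text
t12.50 p [ 0.5933 -0.0822  0.1414] keyyaw 0.0931 tz [ 1.4e-03 -3.0e-04 -1.0e+00] F [-0.24 -1.7   4.46] M [-0.393  0.009  0.057] w 0.098 q7 -0.05
t13.00 p [ 0.5933 -0.0823  0.1414] keyyaw -0.0319 tz [ 1.5e-03 -4.0e-04 -1.0e+00] F [ 0.69 -2.98  5.7 ] M [-0.593 -0.227  0.037] w 0.096 q7 -0.17
```

```bash
python3 -m crank '[[-1,[-0.003,0,-0.001],[0,0,0.04]],[-1,[-0.002,0,0],[0,0,0.04]],[-1,[0,0,0],[0,0,0.04]],[-1,[0,0,0],[0,0,0.04]],[-1,[0,0,0],[0,0,0]]]' >/dev/null; python3 -c "
from h import *
st()"; python3 -m crank '[[-1,[0,0,0],[0,0,0.04]],[-1,[0,0,0],[0,0,0.04]],[-1,[0,0,0],[0,0,0.04]],[-1,[0,0,0],[0,0,0.04]],[-1,[0,0,0],[0,0,0]]]' >/dev/null; python3 -c "
from h import *
st()"
```

```text
t13.50 p [ 0.5933 -0.0824  0.1414] keyyaw -0.1579 tz [ 1.3e-03 -1.0e-04 -1.0e+00] F [ 2.65 -2.79  4.92] M [-0.609 -0.606  0.003] w 0.094 q7 -0.28
t14.00 p [ 0.5932 -0.0825  0.1414] keyyaw -0.2839 tz [ 1.2e-03 -2.0e-04 -1.0e+00] F [ 3.79 -3.88  5.28] M [-0.908 -0.781  0.032] w 0.094 q7 -0.40
```

```bash
python3 -m crank '[[-1,[-0.002,0.004,0],[0,0,0.04]],[-1,[-0.002,0.004,0],[0,0,0.04]],[-1,[0,0.002,0],[0,0,0.04]],[-1,[0,0,0],[0,0,0.04]],[-1,[0,0,0],[0,0,0]]]' >/dev/null; python3 -c "
from h import *
st()"; python3 -m crank '[[-1,[-0.002,0.002,0],[0,0,0.04]],[-1,[-0.002,0.002,0],[0,0,0.04]],[-1,[0,0,0],[0,0,0.04]],[-1,[0,0,0],[0,0,0.04]],[-1,[0,0,0],[0,0,0]]]' >/dev/null; python3 -c "
from h import *
st()"
```

```text
t14.50 p [ 0.5934 -0.0827  0.1414] keyyaw -0.4086 tz [ 0.e+00  1.e-04 -1.e+00] F [ 0.52 -3.1   7.82] M [-0.613 -0.236  0.05 ] w 0.097 q7 -0.52
t15.00 p [ 0.5935 -0.0829  0.1414] keyyaw -0.5341 tz [-2.e-04  4.e-04 -1.e+00] F [ 0.71 -1.96  7.96] M [-0.525 -0.059  0.075] w 0.096 q7 -0.64
```

```bash
python3 -m crank '[[-1,[-0.001,0.001,-0.002],[0,0,0.04]],[-1,[-0.001,0.001,0],[0,0,0.04]],[-1,[0,0,0],[0,0,0.04]],[-1,[0,0,0],[0,0,0.04]],[-1,[0,0,0],[0,0,0]]]' >/dev/null; python3 -c "
from h import *
st()"; python3 -m crank '[[-1,[-0.002,0,0],[0,0,0.04]],[-1,[-0.001,0,0],[0,0,0.04]],[-1,[0,0,0],[0,0,0.04]],[-1,[0,0,0],[0,0,0.04]],[-1,[0,0,0],[0,0,0]]]' >/dev/null; python3 -c "
from h import *
st()"
```

```text
t15.50 p [ 0.5933 -0.0832  0.1414] keyyaw -0.6598 tz [-6.e-04  4.e-04 -1.e+00] F [-0.5  -1.71  7.21] M [-0.535  0.058  0.008] w 0.092 q7 -0.75
t16.00 p [ 0.5932 -0.0834  0.1414] keyyaw -0.7855 tz [-7.e-04  3.e-04 -1.e+00] F [ 0.11 -2.79  6.59] M [-0.547  0.105  0.023] w 0.092 q7 -0.87
```

```bash
python3 -m crank '[[-1,[-0.002,0,-0.001],[0,0,0.04]],[-1,[-0.001,0,0],[0,0,0.04]],[-1,[0,0,0],[0,0,0.04]],[-1,[0,0,0],[0,0,0.04]],[-1,[0,0,0],[0,0,0]]]' >/dev/null; python3 -c "
from h import *
st()"; python3 -m crank '[[-1,[-0.001,0,0],[0,0,0.04]],[-1,[-0.001,0,0],[0,0,0.04]],[-1,[0,0,0],[0,0,0.04]],[-1,[0,0,0],[0,0,0.02]],[-1,[0,0,0],[0,0,0]]]' >/dev/null; python3 -c "
from h import *
st()"
```

```text
t16.50 p [ 0.5929 -0.0837  0.1414] keyyaw -0.9113 tz [-9.e-04  3.e-04 -1.e+00] F [-0.14 -3.06  7.13] M [-0.604  0.18   0.042] w 0.098 q7 -0.99
t17.00 p [ 0.5928 -0.0837  0.1414] keyyaw -1.0207 tz [-1.e-03  3.e-04 -1.e+00] F [-0.38 -2.84  6.69] M [-0.545  0.201  0.031] w 0.094 q7 -1.10
```

```bash
for i in 1 2 3; do python3 -m crank '[[-1,[0,0,0],[0,0,0.02]],[-1,[0,0,0],[0,0,0.02]],[-1,[0,0,0],[0,0,0.01]],[-1,[0,0,0],[0,0,0]],[-1,[0,0,0],[0,0,0]]]' >/dev/null; python3 -c "
from h import *
st()"; done; python3 - <<'E'
from h import *
b=manip.camera("side")
cv2.imwrite("pics/c6.png",np.hstack([cv2.resize(b[140:220,280:360],(600,600),interpolation=2)]))
E
```

```text
t17.50 p [ 0.5927 -0.0838  0.1414] keyyaw -1.0593 tz [-1.e-03  3.e-04 -1.e+00] F [-1.   -2.65  6.79] M [-0.608  0.206  0.049] w 0.094 q7 -1.13
t18.00 p [ 0.5927 -0.0838  0.1414] keyyaw -1.0987 tz [-1.e-03  3.e-04 -1.e+00] F [-2.15 -1.71  6.08] M [-0.581  0.266  0.013] w 0.097 q7 -1.17
t18.50 p [ 0.5927 -0.0838  0.1414] keyyaw -1.1380 tz [-1.1e-03  3.0e-04 -1.0e+00] F [-0.69 -1.63  8.  ] M [-0.635  0.321  0.082] w 0.096 q7 -1.21
```

View pics/c6.png

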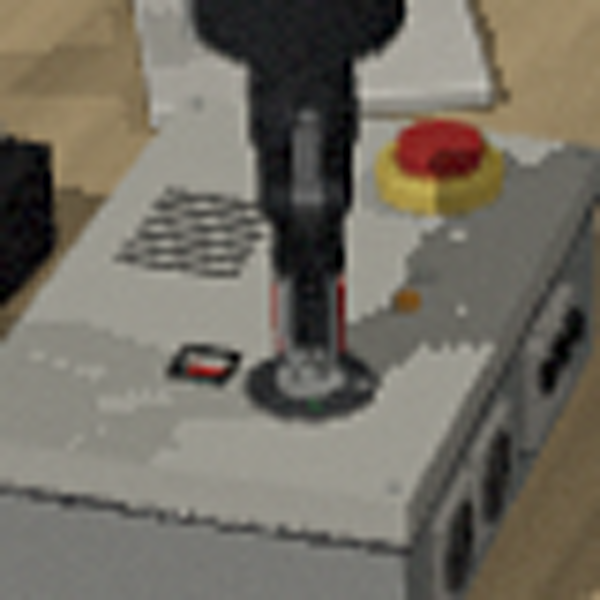

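```bash
python3 - <<'E'
from h import *
b=manip.camera("side");cv2.imwrite("pics/side6.png",b)
b0=cv2.imread("pics/side0.png")
f=lambda i:cv2.resize(i[180:200,298:345],(752,320),interpolation=2)
a=manip.camera("top");cv2.imwrite("pics/top6.png",a)
cv2.imwrite("pics/c7.png",np.vstack([f(b0)[:280],f(b)[:280]]))
print(b0[186:192,303:313,2]-0, b[186:192,303:313,2], b[186:192,303:313,1])
E
```

```text
[[152  68  51  43  39  73 110 113 141 151]
 [ 85  52 121 104  87  89  80  38  13 125]
 [ 35  65 118 145 157 160 155  85  52 157]
 [ 26  48 113 114 147 149 110  31  99 154]
 [ 91  84  78  48  54  42  16  79 159 125]
 [159 162 160 129 137 110  96 156 155 102]] [[153  71  49  45  43  81 116 115 141 151]
 [ 81  55 124 106  88  90  79  35   7 125]
 [ 26  70 120 146 160 158 157  90  47 156]
 [ 17  46 113 116 146 152 112  33  82 136]
 [ 83  77  68  50  42  45  18  71 141 122]
 [143 144 145 124 121 104  82 139 143  99]] [[151  69  49  45  41  80 115 114 141 149]
 [ 77  54 123  97  88  91  79  33  12 123]
 [ 28  72  95 112 146 149 151  88  47 154]
 [ 15  48  21  17  20  49  44  19  81 137]
 [ 83  78  72  56  47  39  16  71 142 122]
 [141 142 146 125 122 103  81 139 143  99]]
```

View pics/c7.png

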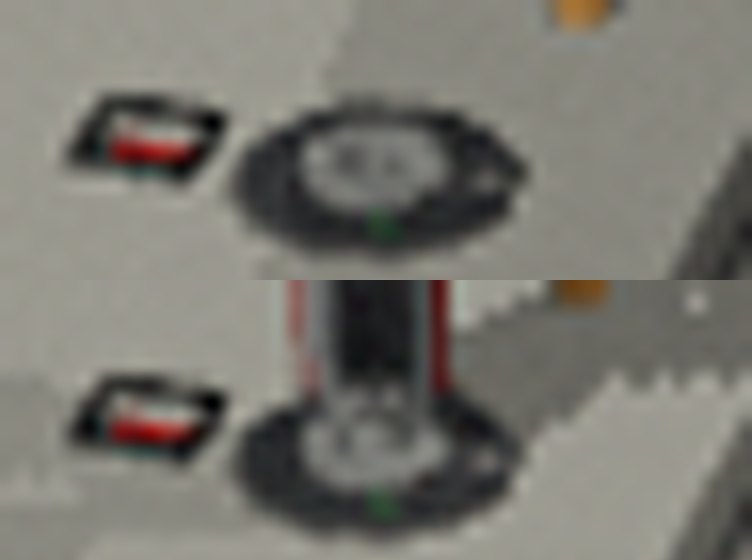

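View pics/top6.png

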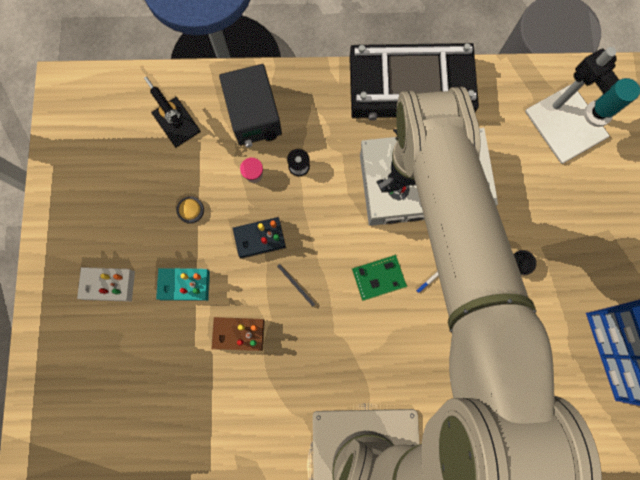

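```bash
python3 - <<'E'
from h import *
for z in (.118,.1279,.138): print(z,(proj("side",[.5932,-.0835,z])-[280,130])*7.5)
print("top of head centre")
for dz in (-.01,0,.01): print((proj("side",[.5932,-.0835,.1279+.052+dz])-[280,130])*7.5,(proj("side",[.5932,-.0835,.1279+.024+dz])-[280,130])*7.5)
b=cv2.imread("pics/side4.png")
for c,s,p in blobs(red(b),(305,150,335,200)): print(c,s,(np.array(c)-[280,130])*7.5, [(proj("side",[.5932,-.0835,.1279+.038+dz])) for dz in(-.01,0,.01)])
cv2.imwrite("pics/c8.png",cv2.resize(b[160:200,300:340],(600,600),interpolation=2))
E
```

```text
0.118 [300.85775604 415.32952386]
0.1279 [300.22643169 392.00337779]
0.138 [299.57747709 368.02583006]
top of head centre
[297.49482306 291.07601463] [299.32556069 358.71803334]
[296.83143145 266.56504875] [298.67620446 334.7256462 ]
[296.16291675 241.86479522] [298.02188718 310.54995796]
[319.12903226 171.32258065] [13 16  3 12 31] [293.46774194 309.91935484] [array([319.78867681, 173.34366459]), array([319.70116779, 170.11038495]), array([319.61298661, 166.85227033])]
```

View pics/c8.png

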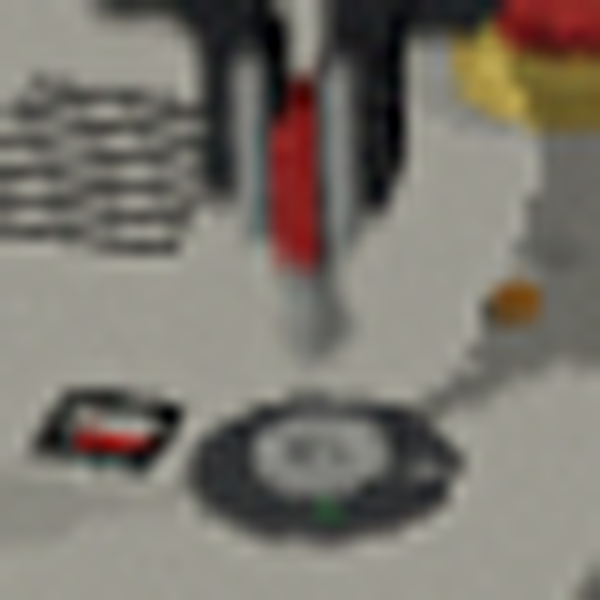

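```bash
python3 - <<'E'
from h import *
c=np.array([.593,-.0835])
for z in(.116,.121,.126):
    for s in(-1,1):
        q=c+s*.013*np.array([np.cos(.433),np.sin(.433)]); print(z,s,(proj("side",[*q,z])-[298,180])*16+[0,280])
for z in(.106,.116): print(z,(proj("side",[*c,z])-[298,180])*16+[0,280])
b=cv2.imread("pics/side6.png")
cv2.imwrite("pics/c9.png",cv2.resize(b[155:200,300:345],(600,600),interpolation=cv2.INTER_NEAREST))
E
```

```text
0.116 -1 [430.22330821 373.61134663]
0.116 1 [280.06218953 378.89769961]
0.121 -1 [429.68866487 348.56482175]
0.121 1 [279.24473254 353.8460059 ]
0.126 -1 [429.15200736 323.42393861]
0.126 1 [278.42419407 328.6998774 ]
0.106 [356.50969755 426.07087624]
0.116 [355.16535241 376.25372737]
```

View pics/c9.png

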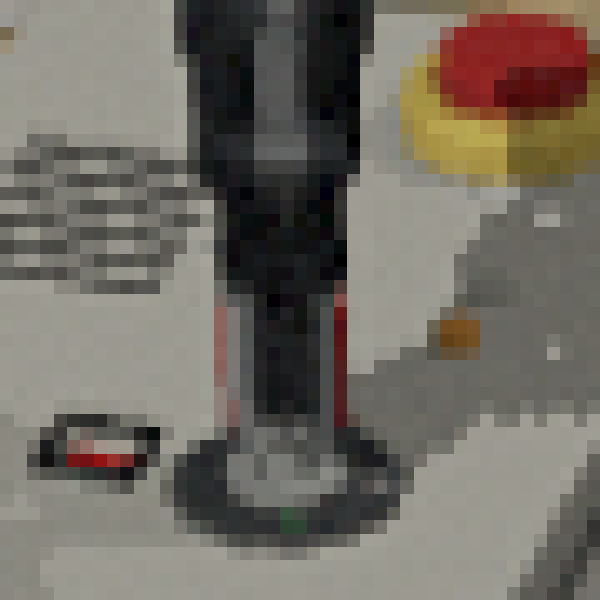

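```bash
for i in 1 2; do python3 -m crank '[[-1,[0,0,-0.006],[0,0,0]],[-1,[0,0,-0.006],[0,0,0]],[-1,[0,0,0],[0,0,0]],[-1,[0,0,0],[0,0,0]],[-1,[0,0,0],[0,0,0]]]' >/dev/null; python3 -c "
from h import *
st()"; done
```

```text
t19.15 p [ 0.5927 -0.0838  0.1417] keyyaw -1.1379 tz [-1.3e-03  5.0e-04 -1.0e+00] F [-1.51 -0.31 -3.08] M [-0.344  0.529 -0.018] w 0.092 q7 -1.21
t19.65 p [ 0.5929 -0.0839  0.143 ] keyyaw -1.1380 tz [-6.e-04  2.e-04 -1.e+00] F [-3.85 -1.3  -5.63] M [-0.347  1.03   0.044] w 0.096 q7 -1.21
```

```bash
python3 -m crank '[[-1,[0,0,-0.006],[0,0,0]],[-1,[0,0,0],[0,0,0]],[-1,[0,0,0],[0,0,0]],[-1,[0,0,0],[0,0,0]],[-1,[0,0,0],[0,0,0]]]' >/dev/null; python3 -c "
from h import *
st()"
```

```text
t20.15 p [ 0.5931 -0.084   0.1436] keyyaw -1.1382 tz [-2.e-04  2.e-04 -1.e+00] F [-4.52 -0.57 -8.64] M [-0.34   1.198  0.03 ] w 0.095 q7 -1.21
```

```bash
python3 -m crank '[[-1,[0,0,0.012],[0,0,0]],[-1,[0,0,0.008],[0,0,0]],[-1,[0,0,0],[0,0,0]],[-1,[0,0,0],[0,0,0]],[-1,[0,0,0],[0,0,0]]]' >/dev/null; python3 - <<'E'
from h import *
st()
a=cv2.imread("pics/top6.png")
cv2.imwrite("pics/c10.png",np.hstack([cv2.resize(a[150:210,365:425],(400,400),interpolation=2),cv2.resize(cv2.imread("pics/top0.png")[150:210,365:425],(400,400),interpolation=2)]))
E
```

```text
t20.65 p [ 0.5936 -0.084   0.143 ] keyyaw -1.1382 tz [ 1.2e-03 -2.0e-04 -1.0e+00] F [-6.61 -1.57 -3.15] M [-0.36   1.566  0.014] w 0.092 q7 -1.21
```

View pics/c10.png

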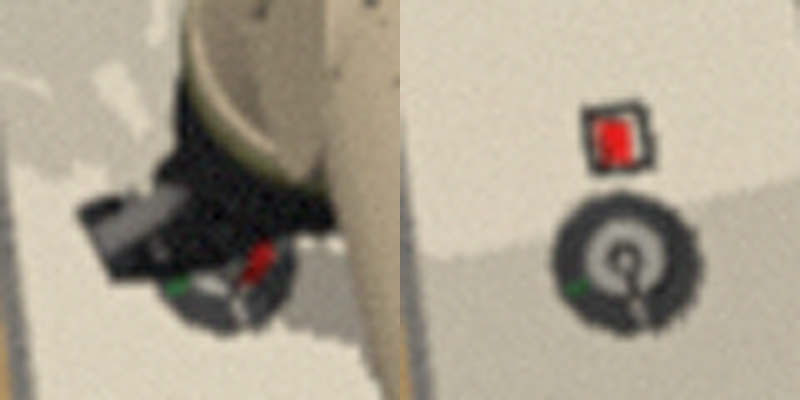

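```bash
python3 -m crank '[[-1,[0,0,0],[0,0,0]],[-1,[0,0,0],[0,0,0]],[-1,[0,0,0],[0,0,0]],[-1,[0,0,0],[0,0,0]],[-1,[0,0,0],[0,0,0]]]' >/dev/null; python3 - <<'E'
from h import *
st()
b=manip.camera("side")
cv2.imwrite("pics/c11.png",cv2.resize(b[155:200,295:340],(600,600),interpolation=2))
E
```

```text
t21.15 p [ 0.5936 -0.084   0.143 ] keyyaw -1.1382 tz [ 1.2e-03 -2.0e-04 -1.0e+00] F [-6.05 -0.97 -1.71] M [-0.305  1.561  0.083] w 0.094 q7 -1.21
```

View pics/c11.png

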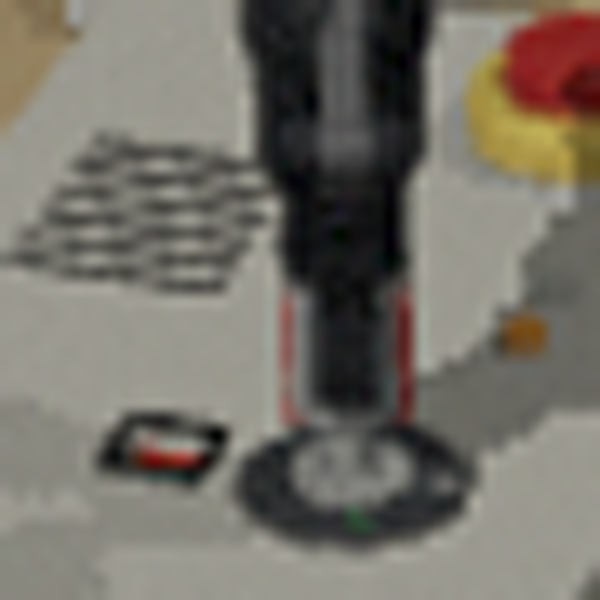

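```bash
python3 -m crank '[[-1,[-0.004,-0.002,0.005],[0,0,0]],[-1,[-0.003,-0.001,0.005],[0,0,0]],[-1,[0,0,0],[0,0,0]],[-1,[0,0,0],[0,0,0]],[-1,[0,0,0],[0,0,0]]]' >/dev/null; python3 - <<'E'
from h import *
st()
E
python3 -m crank '[[-1,[0,0,0.004],[0,0,0.02]],[-1,[0,0,0],[0,0,0.02]],[-1,[0,0,0],[0,0,0]],[-1,[0,0,0],[0,0,0]],[-1,[0,0,0],[0,0,0]]]' >/dev/null; python3 - <<'E'
from h import *
st()
E
```

```text
t21.70 p [ 0.5935 -0.084   0.1429] keyyaw -1.1382 tz [ 2.6e-03 -3.0e-04 -1.0e+00] F [-5.51 -1.45  1.16] M [-0.265  1.438  0.044] w 0.093 q7 -1.21
t22.20 p [ 0.5936 -0.084   0.1427] keyyaw -1.1695 tz [ 2.7e-03 -4.0e-04 -1.0e+00] F [-5.91 -0.11  1.31] M [-0.281  1.605  0.051] w 0.092 q7 -1.24
```

```bash
python3 - <<'E'
from h import *
b=manip.camera("side");cv2.imwrite("pics/side12.png",b)
o=manip.get_obs();print(o["joint_pos"].round(4),o["tau"].round(2))
E
```

```text
[ 0.417   0.3942 -0.4369  1.6477  0.1805  1.137  -1.2357] [-1.230e+00 -6.044e+01 -6.660e+00 -3.853e+01 -2.700e-01 -2.350e+00
 -5.000e-02]
```

View pics/side12.png

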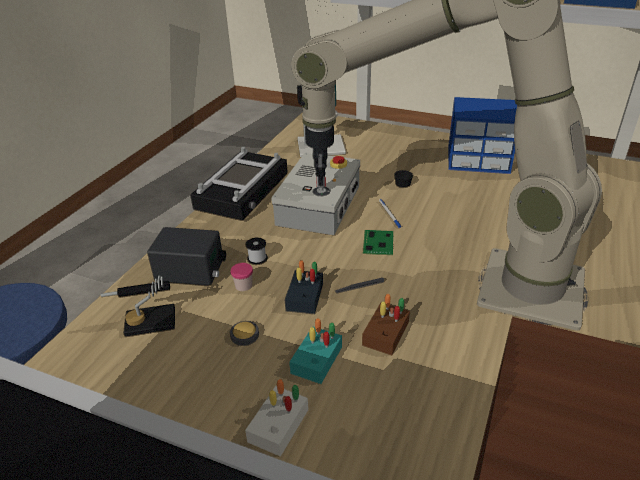

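```bash
for i in 1 2 3; do python3 -m crank '[[-1,[-0.002,0,0.004],[0,0,0.02]],[-1,[0,0,0],[0,0,0.02]],[-1,[0,0,0],[0,0,0]],[-1,[0,0,0],[0,0,0]],[-1,[0,0,0],[0,0,0]]]' >/dev/null; python3 -c "
from h import *
st()"; done
```

```text
t22.75 p [ 0.5936 -0.0841  0.1425] keyyaw -1.2010 tz [ 3.1e-03 -3.0e-04 -1.0e+00] F [-7.04 -1.64  2.04] M [-0.29   1.513  0.079] w 0.093 q7 -1.27
t23.25 p [ 0.5935 -0.0841  0.1423] keyyaw -1.2323 tz [ 3.4e-03 -4.0e-04 -1.0e+00] F [-6.56 -1.21  2.79] M [-0.268  1.464  0.016] w 0.095 q7 -1.30
t23.75 p [ 0.5934 -0.0842  0.142 ] keyyaw -1.2638 tz [ 3.4e-03 -4.0e-04 -1.0e+00] F [-5.12 -2.1   2.25] M [-0.257  1.482  0.078] w 0.096 q7 -1.33
```

```bash
python3 -m crank '[[-1,[-0.005,-0.001,0.003],[0,0,0.02]],[-1,[-0.004,0,0],[0,0,0.02]],[-1,[0,0,0],[0,0,0]],[-1,[0,0,0],[0,0,0]],[-1,[0,0,0],[0,0,0]]]' >/dev/null; python3 - <<'E'
from h import *
st()
E
python3 -m crank '[[-1,[-0.003,0,0.003],[0,0,0.02]],[-1,[0,0,0],[0,0,0.02]],[-1,[0,0,0],[0,0,0.02]],[-1,[0,0,0],[0,0,0]],[-1,[0,0,0],[0,0,0]]]' >/dev/null; python3 - <<'E'
from h import *
st()
b=manip.camera("side");cv2.imwrite("pics/side13.png",b)
cv2.imwrite("pics/c13.png",cv2.resize(b[160:205,295:340],(600,600),interpolation=2))
E
```

```text
t24.25 p [ 0.5929 -0.0843  0.1414] keyyaw -1.2948 tz [ 3.9e-03 -2.0e-04 -1.0e+00] F [-3.87 -1.48  7.05] M [-0.326  0.852  0.084] w 0.091 q7 -1.35
t24.75 p [ 0.5927 -0.0843  0.1414] keyyaw -1.3418 tz [ 4.e-03 -3.e-04 -1.e+00] F [-3.56 -0.99  7.54] M [-0.296  0.941  0.038] w 0.099 q7 -1.40
```

View pics/c13.png

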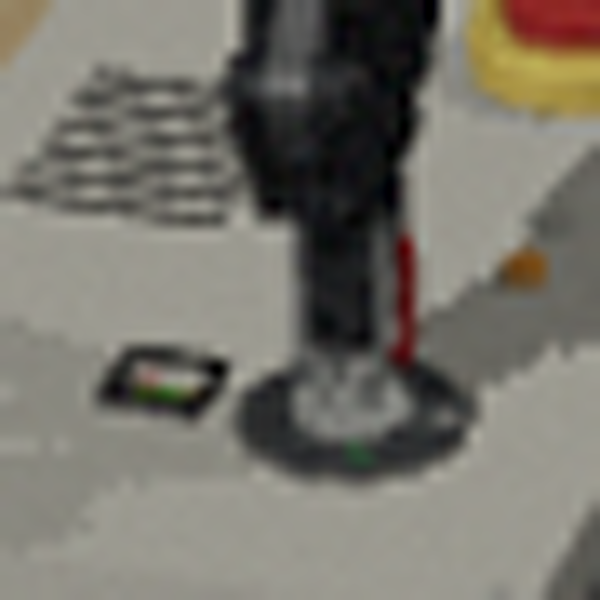

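Now there is green in the window at (165,393), so the plug is turning and the flag is moving. I'll keep going until I feel the stop.

```bash
for i in 1 2; do python3 -m crank '[[-1,[-0.002,0,0],[0,0,0.02]],[-1,[0,0,0],[0,0,0.02]],[-1,[0,0,0],[0,0,0]],[-1,[0,0,0],[0,0,0]],[-1,[0,0,0],[0,0,0]]]' >/dev/null; python3 -c "
from h import *
st()
b=manip.camera('side');cv2.imwrite('pics/side14_$i.png',b);print(b[186:192,303:313,2]-0,b[186:192,303:313,1])"; done
```

```text
t25.30 p [ 0.5926 -0.0844  0.1414] keyyaw -1.3732 tz [ 4.1e-03 -3.0e-04 -1.0e+00] F [-3.44 -1.38  7.12] M [-0.269  0.824  0.078] w 0.093 q7 -1.43
[[152  63  46  46  41  74 110 116 144 150]
 [ 82  41 113 106  90  87  81  38  14 126]
 [ 27  49 106 144 150 154 154  90  47 155]
 [ 26  40  50  47  48  79  76  25  84 136]
 [ 82  75  73  55  53  38   7  76 140 118]
 [142 142 144 121 124 102  83 139 144 102]] [[150  64  47  43  42  75 109 115 143 149]
 [ 80  41 107  96  87  87  79  36  16 125]
 [ 26  48  91 117 148 153 152  89  45 153]
 [ 26  41  64  62  86  96  69  22  83 137]
 [ 82  74  71  53  51  41   8  76 138 118]
 [141 141 143 121 122  99  81 138 142 100]]
t25.85 p [ 0.5925 -0.0844  0.1414] keyyaw -1.4046 tz [ 4.2e-03 -2.0e-04 -1.0e+00] F [-2.47 -1.46  7.47] M [-0.243  0.858  0.108] w 0.097 q7 -1.46
[[153  64  46  39  43  76 114 113 143 152]
 [ 80  42 112 108  90  91  77  42   7 128]
 [ 27  49 108 140 148 153 157  89  52 158]
 [ 18  38  47  50  53  84  74  22  84 138]
 [ 81  79  68  53  53  37  12  76 140 124]
 [141 145 146 125 122 101  86 140 145 101]] [[152  66  46  40  42  76 112 111 140 150]
 [ 81  41 107  97  86  90  77  41  10 126]
 [ 26  49  94 113 147 154 154  87  51 156]
 [ 15  38  62  63  88 100  66  15  85 138]
 [ 83  76  67  53  49  40  14  76 138 122]
 [140 144 144 125 121 100  83 139 143 100]]
```

```bash
for i in 1 2; do python3 -m crank '[[-1,[-0.001,0,0],[0,0,0.015]],[-1,[0,0,0],[0,0,0]],[-1,[0,0,0],[0,0,0]],[-1,[0,0,0],[0,0,0]],[-1,[0,0,0],[0,0,0]]]' >/dev/null; python3 -c "
from h import *
st();print(manip.get_obs()['joint_pos'].round(4),manip.get_obs()['tau'].round(3))"; done
```

```text
t26.40 p [ 0.5925 -0.0844  0.1414] keyyaw -1.4163 tz [ 4.3e-03 -2.0e-04 -1.0e+00] F [-3.26 -1.53  6.93] M [-0.251  0.756  0.025] w 0.091 q7 -1.47
[ 0.3871  0.3863 -0.3972  1.6549  0.1622  1.1285 -1.4691] [ -0.841 -56.797  -5.272 -34.317  -0.33   -1.19   -0.083]
t26.90 p [ 0.5924 -0.0844  0.1414] keyyaw -1.4281 tz [ 4.3e-03 -2.0e-04 -1.0e+00] F [-2.38 -0.61  6.93] M [-0.267  0.749  0.14 ] w 0.088 q7 -1.48
[ 0.3857  0.3859 -0.3953  1.6552  0.1613  1.1283 -1.4802] [ -0.807 -56.842  -5.219 -34.285  -0.329  -1.133  -0.086]
```

```bash
python3 -m crank '[[-1,[-0.001,0,0],[0,0,0.015]],[-1,[0,0,0],[0,0,0.015]],[-1,[0,0,0],[0,0,0]],[-1,[0,0,0],[0,0,0]],[-1,[0,0,0],[0,0,0]]]' >/dev/null; python3 -c "
from h import *
st();print(manip.get_obs()['tau'].round(4))
b=manip.camera('side');cv2.imwrite('pics/side15.png',b);print(b[188:190,303:313,2]-0,b[188:190,303:313,1])
cv2.imwrite('pics/c15.png',np.hstack([cv2.resize(i[180:200,295:320],(400,320),interpolation=2) for i in (cv2.imread('pics/side13.png'),b)]))
"
```

```text
t27.40 p [ 0.5923 -0.0844  0.1414] keyyaw -1.4516 tz [ 4.4e-03 -2.0e-04 -1.0e+00] F [-2.49 -0.77  6.45] M [-0.268  0.83   0.082] w 0.095 q7 -1.50
[ -0.7878 -56.8602  -5.14   -34.2833  -0.3291  -1.1229  -0.097 ]
[[ 28  49 108 141 148 153 155  90  51 153]
 [ 24  35  44  46  55  81  74  23  84 138]] [[ 29  51  93 114 147 154 153  87  49 151]
 [ 24  36  55  60  92  97  69  21  84 137]]
```

View pics/c15.png

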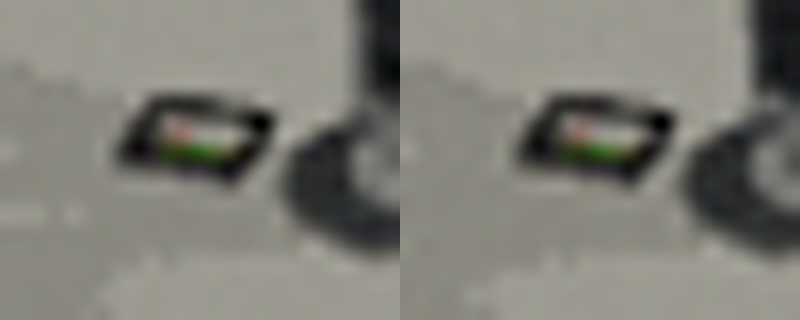

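```bash
for i in 1 2; do python3 -m crank '[[-1,[0,0,-0.002],[0,0,-0.05]],[-1,[0,0,0],[0,0,-0.05]],[-1,[0,0,0],[0,0,-0.05]],[-1,[0,0,0],[0,0,-0.05]],[-1,[0,0,0],[0,0,0]]]' >/dev/null; python3 -c "
from h import *
st();print(manip.get_obs()['tau'][6].round(4))"; done
```

```text
t27.95 p [ 0.5925 -0.0842  0.1414] keyyaw -1.2931 tz [ 4.8e-03  2.0e-04 -1.0e+00] F [-1.72 -0.49  5.7 ] M [-0.174  0.366  0.026] w 0.092 q7 -1.35
0.6131
t28.45 p [ 0.5926 -0.084   0.1414] keyyaw -1.1368 tz [ 5.e-03  6.e-04 -1.e+00] F [1.2  0.52 5.09] M [ 0.123 -0.347  0.004] w 0.095 q7 -1.20
0.7089
```

```bash
for i in 1 2; do python3 -m crank '[[-1,[0,0,0],[0,0,-0.04]],[-1,[0,0,0],[0,0,-0.04]],[-1,[0,0,0],[0,0,-0.04]],[-1,[0,0,0],[0,0,-0.04]],[-1,[0,0,0],[0,0,0]]]' >/dev/null; python3 -c "
from h import *
st();print(manip.get_obs()['tau'][6].round(4),manip.get_obs()['joint_velocities'].round(4))"; done
```

```text
t28.95 p [ 0.5924 -0.0839  0.1414] keyyaw -1.0114 tz [ 4.6e-03  6.0e-04 -1.0e+00] F [0.86 1.23 6.85] M [ 0.183 -0.268  0.024] w 0.095 q7 -1.08
0.5139 [-0.0048  0.0006  0.0041 -0.0005 -0.0022  0.0004 -0.0272]
t29.45 p [ 0.5925 -0.0838  0.1414] keyyaw -0.8857 tz [ 4.6e-03  7.0e-04 -1.0e+00] F [1.09 1.4  6.02] M [ 0.303 -0.347  0.04 ] w 0.092 q7 -0.97
0.5132 [-0.0025 -0.0005  0.0046 -0.     -0.0023 -0.0007 -0.0276]
```

```bash
for i in 1 2 3; do python3 -m crank '[[-1,[0,0,0],[0,0,-0.06]],[-1,[0,0,0],[0,0,-0.06]],[-1,[0,0,0],[0,0,-0.06]],[-1,[0,0,0],[0,0,-0.06]],[-1,[0,0,0],[0,0,0]]]' >/dev/null; python3 -c "
from h import *
st()"; done
```

```text
t29.95 p [ 0.5925 -0.0837  0.1414] keyyaw -0.6966 tz [ 4.8e-03  8.0e-04 -1.0e+00] F [1.58 1.65 6.98] M [ 0.347 -0.442 -0.014] w 0.099 q7 -0.79
t30.45 p [ 0.5926 -0.0836  0.1414] keyyaw -0.5081 tz [ 0.0049  0.001  -1.    ] F [2.06 1.02 5.56] M [ 0.383 -0.475  0.015] w 0.092 q7 -0.61
t30.95 p [ 0.5927 -0.0835  0.1414] keyyaw -0.3195 tz [ 0.0051  0.0011 -1.    ] F [2.26 2.91 5.84] M [ 0.428 -0.499  0.01 ] w 0.098 q7 -0.43
```

```bash
for i in 1 2; do python3 -m crank '[[-1,[0,0,0],[0,0,-0.06]],[-1,[0,0,0],[0,0,-0.06]],[-1,[0,0,0],[0,0,-0.06]],[-1,[0,0,0],[0,0,-0.04]],[-1,[0,0,0],[0,0,0]]]' >/dev/null; python3 -c "
from h import *
st()"; done; for i in 1 2; do python3 -m crank '[[-1,[0,0,0],[0,0,-0.03]],[-1,[0,0,0],[0,0,-0.03]],[-1,[0,0,0],[0,0,-0.03]],[-1,[0,0,0],[0,0,0]],[-1,[0,0,0],[0,0,0]]]' >/dev/null; python3 -c "
from h import *
st();print(manip.get_obs()['tau'][6].round(4))"; done
```

```text
t31.45 p [ 0.5926 -0.0834  0.1414] keyyaw -0.1471 tz [ 0.005   0.0012 -1.    ] F [2.35 2.86 6.06] M [ 0.594 -0.542  0.017] w 0.090 q7 -0.27
t31.95 p [ 0.5926 -0.0833  0.1414] keyyaw 0.0258 tz [ 0.005   0.0014 -1.    ] F [2.95 2.49 6.03] M [ 0.6   -0.541 -0.092] w 0.091 q7 -0.11
t32.45 p [ 0.5926 -0.0832  0.1414] keyyaw 0.0953 tz [ 0.005   0.0014 -1.    ] F [1.8  2.47 5.76] M [ 0.672 -0.492 -0.019] w 0.095 q7 -0.04
0.0541
t32.95 p [ 0.5926 -0.0832  0.1414] keyyaw 0.1661 tz [ 0.005   0.0014 -1.    ] F [1.73 2.82 5.89] M [ 0.692 -0.433  0.032] w 0.093 q7 0.02
0.054
```

```bash
for i in 1 2 3 4; do python3 -m crank '[[-1,[0,0,0],[0,0,-0.02]],[-1,[0,0,0],[0,0,-0.02]],[-1,[0,0,0],[0,0,0]],[-1,[0,0,0],[0,0,0]],[-1,[0,0,0],[0,0,0]]]' >/dev/null; python3 -c "
from h import *
st();print(manip.get_obs()['tau'][6].round(4))"; done
```

```text
t33.45 p [ 0.5926 -0.0832  0.1414] keyyaw 0.1975 tz [ 0.0049  0.0014 -1.    ] F [2.37 2.81 5.13] M [ 0.671 -0.498 -0.026] w 0.092 q7 0.05
0.0205
t33.95 p [ 0.5926 -0.0832  0.1414] keyyaw 0.2288 tz [ 0.0049  0.0014 -1.    ] F [1.79 3.07 5.28] M [ 0.661 -0.488 -0.073] w 0.097 q7 0.08
0.0205
t34.45 p [ 0.5926 -0.0831  0.1414] keyyaw 0.2603 tz [ 0.0049  0.0015 -1.    ] F [1.7  2.43 6.53] M [ 0.721 -0.534 -0.043] w 0.093 q7 0.11
0.0205
t34.95 p [ 0.5925 -0.0831  0.1414] keyyaw 0.2918 tz [ 0.0048  0.0014 -1.    ] F [1.98 3.   5.88] M [ 0.718 -0.369 -0.021] w 0.095 q7 0.14
0.0277
```

```bash
for i in 1 2 3; do python3 -m crank '[[-1,[0,0,0],[0,0,-0.02]],[-1,[0,0,0],[0,0,-0.02]],[-1,[0,0,0],[0,0,0]],[-1,[0,0,0],[0,0,0]],[-1,[0,0,0],[0,0,0]]]' >/dev/null; python3 -c "
from h import *
st();print(manip.get_obs()['tau'][6].round(4))"; done
```

```text
t35.45 p [ 0.5924 -0.083   0.1414] keyyaw 0.3233 tz [ 0.0045  0.0016 -1.    ] F [1.59 2.85 6.57] M [ 0.798 -0.262 -0.039] w 0.091 q7 0.17
0.0341
t35.95 p [ 0.5924 -0.0829  0.1414] keyyaw 0.3547 tz [ 0.0044  0.0017 -1.    ] F [-0.22  3.86  6.94] M [ 0.876 -0.108 -0.049] w 0.095 q7 0.20
0.0381
t36.45 p [ 0.5923 -0.0827  0.1414] keyyaw 0.3863 tz [ 0.0041  0.0019 -1.    ] F [2.08 4.47 8.02] M [ 0.939 -0.06  -0.041] w 0.098 q7 0.23
0.0415
```

```bash
python3 -m crank '[[-1,[0.003,0.001,0],[0,0,0.05]],[-1,[0.003,0.001,0],[0,0,0.05]],[-1,[0,0,0],[0,0,0.05]],[-1,[0,0,0],[0,0,0]],[-1,[0,0,0],[0,0,0]]]' >/dev/null; python3 -c "
from h import *
st();print(manip.get_obs()['tau'][6].round(4))"; for i in 1 2; do python3 -m crank '[[-1,[0,0,-0.008],[0,0,0]],[-1,[0,0,-0.006],[0,0,0]],[-1,[0,0,0],[0,0,0]],[-1,[0,0,0],[0,0,0]],[-1,[0,0,0],[0,0,0]]]' >/dev/null; python3 -c "
from h import *
st();print(manip.get_obs()['tau'][6].round(4))"; done
```

```text
t36.95 p [ 0.5923 -0.0831  0.1414] keyyaw 0.2677 tz [ 4.2e-03  8.0e-04 -1.0e+00] F [0.09 1.47 6.68] M [ 0.385 -0.066 -0.043] w 0.098 q7 0.12
-0.0665
t37.45 p [ 0.5915 -0.0834  0.1415] keyyaw 0.2681 tz [ 2.1e-03  8.0e-04 -1.0e+00] F [3.78 3.41 1.66] M [ 0.839 -1.042  0.016] w 0.096 q7 0.12
-0.0002
t37.95 p [ 0.5912 -0.0834  0.142 ] keyyaw 0.2682 tz [ 0.0015  0.0011 -1.    ] F [ 5.03  3.71 -2.59] M [ 0.833 -1.347  0.004] w 0.094 q7 0.12
-0.005
```

```bash
for i in 1 2; do python3 -m crank '[[-1,[0.002,0.005,-0.006],[0,0,0]],[-1,[0.002,0.004,-0.004],[0,0,0]],[-1,[0,0,0],[0,0,0]],[-1,[0,0,0],[0,0,0]],[-1,[0,0,0],[0,0,0]]]' >/dev/null; python3 -c "
from h import *
st();print(manip.get_obs()['tau'][6].round(4))"; done
```

```text
t38.45 p [ 0.5914 -0.0833  0.1429] keyyaw 0.2678 tz [ 4.e-04  4.e-04 -1.e+00] F [ 3.24  3.35 -2.18] M [ 0.795 -0.764 -0.013] w 0.093 q7 0.12
0.0004
t38.95 p [ 0.5919 -0.0832  0.1439] keyyaw 0.2675 tz [ 3.e-04 -2.e-04 -1.e+00] F [-0.85  0.68 -0.54] M [0.353 0.151 0.009] w 0.093 q7 0.12
0.0091
```

```bash
for i in 1 2; do python3 -m crank '[[-1,[0,0,-0.012],[0,0,0]],[-1,[0,0,-0.012],[0,0,0]],[-1,[0,0,0],[0,0,0]],[-1,[0,0,0],[0,0,0]],[-1,[0,0,0],[0,0,0]]]' >/dev/null; python3 -c "
from h import *
st();print(manip.get_obs()['tau'][6].round(4))"; done
```

```text
t39.45 p [ 0.5922 -0.0831  0.146 ] keyyaw 0.2676 tz [ 9.e-04 -1.e-04 -1.e+00] F [-1.51  2.2   0.39] M [ 0.199  0.146 -0.007] w 0.087 q7 0.12
0.0079
t39.95 p [ 0.5922 -0.083   0.1478] keyyaw 0.2678 tz [ 0.001  0.    -1.   ] F [-0.76 -0.47  0.12] M [0.122 0.035 0.014] w 0.096 q7 0.12
0.0043
```

```bash
python3 -m crank '[[-1,[0,0,-0.06],[0,0,0]],[-1,[0,0,-0.08],[0,0,0]],[-1,[0,0,-0.15],[0,0,0]],[-1,[0,0,-0.2],[0,0,0]],[-1,[0,0,0],[0,0,0]]]' >/dev/null; python3 - <<'E'
from h import *
st();need([.5265,.18,.185],.24)
b=manip.camera("side");cv2.imwrite("pics/side16.png",b)
a=manip.camera("top");cv2.imwrite("pics/top16.png",a)
cv2.imwrite("pics/c16.png",np.hstack([cv2.resize(b[145:205,290:350],(400,400),interpolation=2),cv2.resize(a[150:210,365:425],(400,400),interpolation=2)]))
E
```

```text
t40.45 p [ 0.5935 -0.0829  0.1903] keyyaw 0.2677 tz [ 5.2e-03 -7.0e-04 -1.0e+00] F [-0.24  0.23  0.36] M [0.052 0.036 0.008] w 0.093 q7 0.14
shift units [3.391 0.061 0.059] turn units [0.006 0.003 0.035]
```

View pics/c16.png

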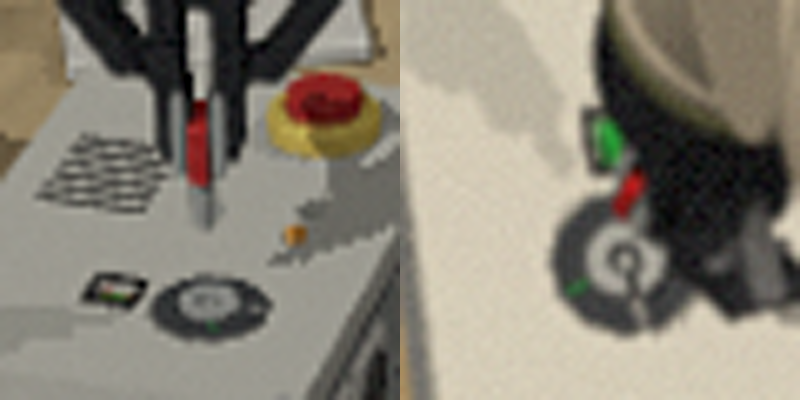

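```bash
python3 -c "
from h import *
need([.4897,.2638,.185],.2206)"
```

```text
shift units [ 4.521 -0.092  0.03 ] turn units [0.003 0.001 0.06 ]
```

```bash
python3 -m crank '[[-1,[0.5,-0.01,0],[0,0,0]],[-1,[0.5,-0.01,0],[0,0,0]],[-1,[0.5,-0.01,0],[0,0,0]],[-1,[0.5,-0.01,0],[0,0,0]],[-1,[0.5,-0.01,0],[0,0,0]]]' >/dev/null;  python3 -m crank '[[-1,[0.5,-0.01,0],[0,0,0]],[-1,[0.5,-0.01,0],[0,0,0]],[-1,[0.5,-0.01,0],[0,0,0]],[-1,[0.5,-0.01,0],[0,0,0]],[-1,[0.02,0,0],[0.003,0,0.06]]]' >/dev/null; python3 - <<'E'
from h import *
st();need([.4897,.2638,.115],.2206)
b=manip.camera("side");cv2.imwrite("pics/side17.png",b)
a=manip.camera("top");cv2.imwrite("pics/top17.png",a)
cv2.imwrite("pics/c17.png",np.hstack([cv2.resize(b[190:310,250:370],(400,400),interpolation=2),cv2.resize(a[160:200,380:420],(400,400),interpolation=2)]))
for i in(cv2.imread("pics/top0.png"),a): 
    h=cv2.cvtColor(i,cv2.COLOR_BGR2HSV)[160:182,385:410]; m=(h[...,1]>120)&(h[...,2]>60); print(np.argwhere(m).mean(0),m.sum(),np.ptp(np.argwhere(m),0))
E
```

```text
t41.55 p [0.4862 0.2696 0.1869] keyyaw 0.2283 tz [-0.0027  0.002  -1.    ] F [ 0.08 -0.03  1.06] M [ 0.     0.037 -0.024] w 0.096 q7 -0.56
shift units [-0.083  0.028  0.898] turn units [-0.003 -0.003  0.01 ]
[10.92105263 11.63157895] 38 [6 5]
[10.88461538 11.88461538] 26 [6 4]
```

View pics/c17.png

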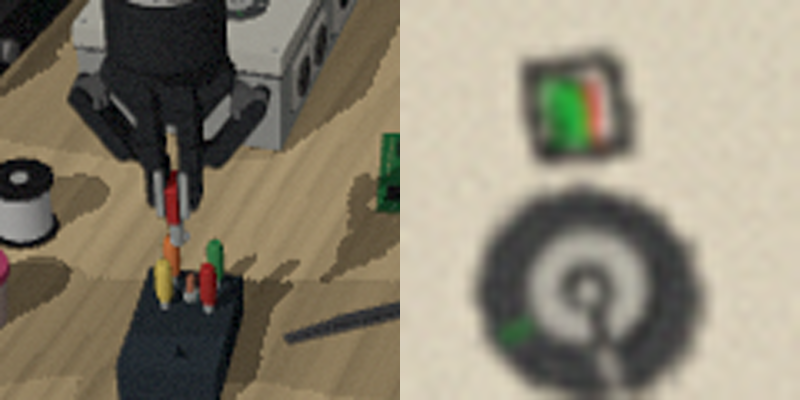

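The flag now shows green, top picture (396,171), with a thin red sliver at its right edge. It did not change over the last five turning steps while the torque rose, so the plug was at its stop. The pocket at crop (180,350) is empty and the key hangs upright, so I bring it over the pocket.

```bash
python3 -m crank '[[-1,[-0.04,0.014,0.25],[-0.003,-0.003,0.01]],[-1,[-0.04,0.014,0.25],[0,0,0]],[-1,[0,0,0.25],[0,0,0]],[-1,[0,0,0.15],[0,0,0]],[-1,[0,0,0],[0,0,0]]]' >/dev/null;python3 -m crank '[[-1,[0,0,0],[0,0,0]],[-1,[0,0,0],[0,0,0]],[-1,[0,0,0],[0,0,0]],[-1,[0,0,0],[0,0,0]],[-1,[0,0,0],[0,0,0]]]' >/dev/null; python3 - <<'E'
from h import *
st();need([.4897,.2638,.089],.2206)
b=manip.camera("side")
cv2.imwrite("pics/c18.png",cv2.resize(b[220:310,265:355],(600,600),interpolation=2))
E
```

```text
t42.65 p [0.4932 0.258  0.1152] keyyaw 0.2128 tz [ 0.0018 -0.0022 -1.    ] F [ 0.59 -0.31 -1.08] M [-0.013 -0.017 -0.007] w 0.095 q7 -0.61
shift units [ 0.081 -0.028  0.328] turn units [ 0.002  0.003 -0.01 ]
```

View pics/c18.png

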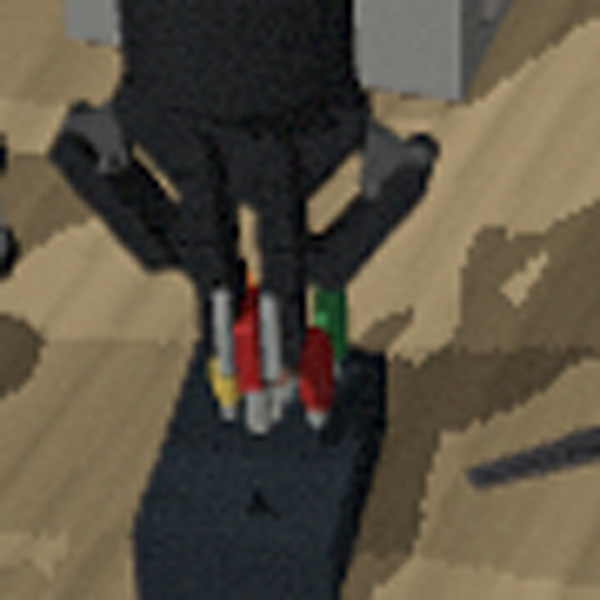

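```bash
python3 -m crank '[[-1,[0.04,-0.014,0.1],[0.002,0.003,-0.01]],[-1,[0.04,-0.014,0.1],[0,0,0]],[-1,[0,0,0.05],[0,0,0]],[-1,[0,0,0],[0,0,0]],[-1,[0,0,0],[0,0,0]]]' >/dev/null; python3 - <<'E'
from h import *
st();need([.4897,.2638,.085],.2206)
b=manip.camera("side");cv2.imwrite("pics/side19.png",b)
cv2.imwrite("pics/c19.png",cv2.resize(b[230:310,270:350],(600,600),interpolation=2))
for c,s,p in blobs(red(b),(285,250,325,310),4): print(c,s)
print(proj("side",[.4897,.2638,.036]))
E
```

```text
t43.20 p [0.4895 0.2637 0.0948] keyyaw 0.2207 tz [-1.e-03 -3.e-04 -1.e+00] F [ 0.06  0.16 -0.11] M [-0.025  0.017  0.024] w 0.092 q7 -0.63
shift units [0.    0.003 0.122] turn units [-0.001  0.     0.   ]
[302.56521739 280.17391304] [16 22  4 15 46]
[312.875 275.875] [27 22  3  9 24]
[303.81615558 294.81802064]
```

View pics/c19.png

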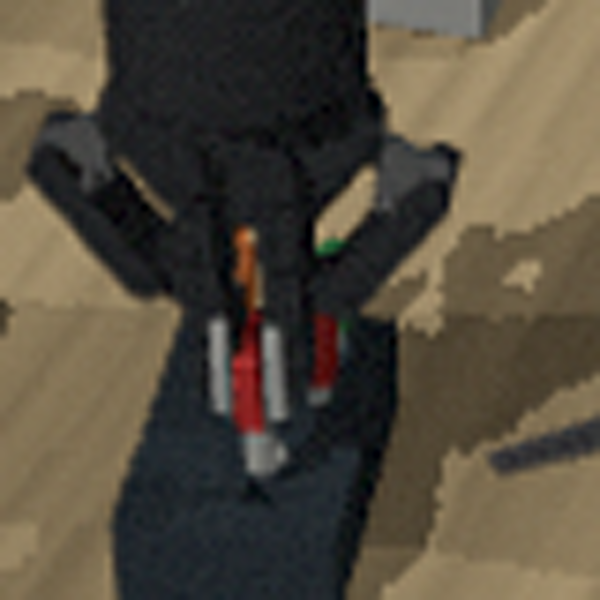

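The key is right over the pocket. Barrel tip at crop (262,470), pocket just below at (258,490).

```bash
python3 -m crank '[[-1,[0.001,0.003,0.05],[0,0,0]],[-1,[0,0,0.05],[0,0,0]],[-1,[0,0,0.03],[0,0,0]],[-1,[0,0,0],[0,0,0]],[-1,[0,0,0],[0,0,0]]]' >/dev/null; python3 -c "
from h import *
st()"; python3 -m crank '[[-1,[0,0,0.03],[0,0,0]],[-1,[0,0,0.03],[0,0,0]],[-1,[0,0,0.0],[0,0,0]],[-1,[0,0,0],[0,0,0]],[-1,[0,0,0],[0,0,0]]]' >/dev/null; python3 -c "
from h import *
st()"
```

```text
t43.75 p [0.4897 0.2638 0.0845] keyyaw 0.2206 tz [-8.e-04 -3.e-04 -1.e+00] F [-0.12  0.83 -0.77] M [-0.011  0.055 -0.027] w 0.093 q7 -0.64
t44.25 p [0.4898 0.2639 0.0798] keyyaw 0.2206 tz [-7.e-04 -2.e-04 -1.e+00] F [-0.28 -0.05  0.52] M [ 0.012 -0.006  0.006] w 0.093 q7 -0.64
```

```bash
for i in 1 2; do python3 -m crank '[[-1,[0,0,0.03],[0,0,0]],[-1,[0,0,0.03],[0,0,0]],[-1,[0,0,0.0],[0,0,0]],[-1,[0,0,0],[0,0,0]],[-1,[0,0,0],[0,0,0]]]' >/dev/null; python3 -c "
from h import *
st()"; done
```

```text
t44.75 p [0.4898 0.2638 0.075 ] keyyaw 0.2206 tz [-7.e-04 -2.e-04 -1.e+00] F [-0.31 -0.26 -0.51] M [-0.012 -0.003  0.044] w 0.096 q7 -0.65
t45.25 p [0.4898 0.2638 0.0702] keyyaw 0.2206 tz [-7.e-04 -3.e-04 -1.e+00] F [-0.25  0.05  0.27] M [-0.027 -0.059 -0.047] w 0.094 q7 -0.65
```

```bash
python3 -m crank '[[-1,[0,0,0.03],[0,0,0]],[-1,[0,0,0.015],[0,0,0]],[-1,[0,0,0.0],[0,0,0]],[-1,[0,0,0],[0,0,0]],[-1,[0,0,0],[0,0,0]]]' >/dev/null; python3 -c "
from h import *
st()";python3 -m crank '[[-1,[0,0,0.01],[0,0,0]],[-1,[0,0,0.005],[0,0,0]],[-1,[0,0,0.0],[0,0,0]],[-1,[0,0,0],[0,0,0]],[-1,[0,0,0],[0,0,0]]]' >/dev/null; python3 -c "
from h import *
st()"
```

```text
t45.75 p [0.4898 0.2639 0.0666] keyyaw 0.2207 tz [-6.e-04 -2.e-04 -1.e+00] F [ 0.15 -0.57 -0.75] M [ 0.011 -0.006  0.035] w 0.095 q7 -0.65
t46.25 p [0.4898 0.2639 0.0655] keyyaw 0.2207 tz [-5.e-04 -3.e-04 -1.e+00] F [-1.13 -0.91  3.25] M [-0.168  0.203 -0.034] w 0.093 q7 -0.65
```

Standing on the pocket floor: 3 N at z 0.0655, against 0.0654 when I picked it up. Releasing.

```bash
python3 -m crank '[[-0.8,[0,0,-0.003],[0,0,0]],[-0.6,[0,0,0],[0,0,0]],[-0.3,[0,0,0],[0,0,0]],[0,[0,0,0],[0,0,0]],[0.3,[0,0,0],[0,0,0]]]' 20 >/dev/null; python3 -m crank '[[0.5,[0,0,0],[0,0,0]],[0.5,[0,0,-0.15],[0,0,0]],[0.5,[0,0,-0.4],[0,0,0]],[0.5,[0,0,-0.5],[0,0,0]],[0.5,[0,0,-0.5],[0,0,0]]]' >/dev/null; python3 -m crank '[[0.5,[0,0,-0.4],[0,0,0]],[0.5,[-0.5,0,0],[0,0,0]],[0.5,[-0.5,0,0],[0,0,0]],[0.5,[-0.5,0,0],[0,0,0]],[0.5,[-0.5,0,0],[0,0,0]]]' >/dev/null; python3 - <<'E'
from h import *
st()
b=manip.camera("side");cv2.imwrite("pics/side20.png",b)
a=manip.camera("top");cv2.imwrite("pics/top20.png",a)
cv2.imwrite("pics/c20.png",np.hstack([cv2.resize(b[240:320,270:350],(400,400),interpolation=2),cv2.resize(a[205:275,220:290],(400,400),interpolation=2)]))
E
```

```text
t47.75 p [0.525  0.1064 0.2227] keyyaw 0.2212 tz [ 5.e-04 -4.e-04 -1.e+00] F [ 0.63  0.58 -0.02] M [-0.054 -0.074  0.007] w 0.750 q7 -0.20
```

View pics/c20.png

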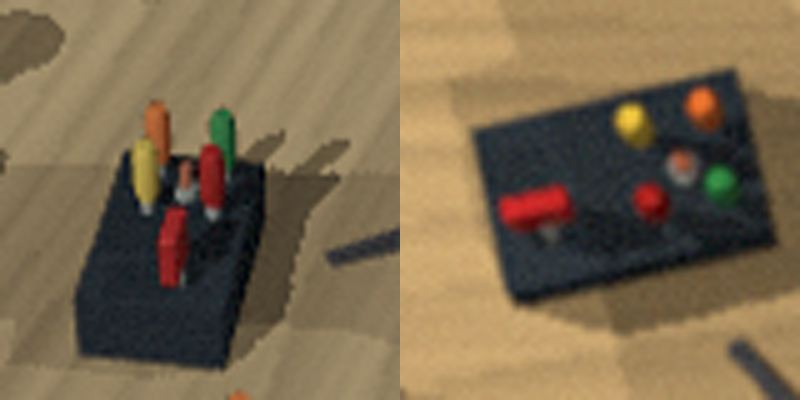

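View pics/top20.png

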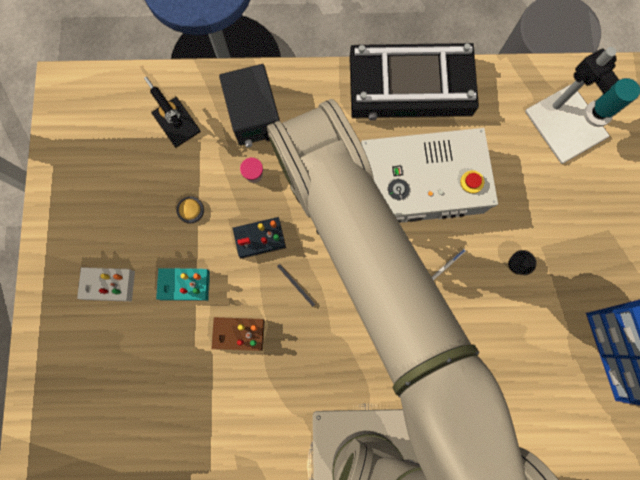

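The key is standing in its pocket just as it did at the start, and the window is green. I'll let the arm settle, do a last check that nothing moved, and hand in.

```bash
python3 -m crank '[[0.5,[0,0,0],[0,0,0]],[0.5,[0,0,0],[0,0,0]],[0.5,[0,0,0],[0,0,0]],[0.5,[0,0,0],[0,0,0]],[0.5,[0,0,0],[0,0,0]]]' >/dev/null; python3 - <<'E'
from h import *
st()
a=cv2.imread("pics/top20.png");a0=cv2.imread("pics/top0.png");b=cv2.imread("pics/side20.png");b0=cv2.imread("pics/side0.png")
for nm,i in(("0",a0),("now",a)):
    print(nm,"key",blobs(red(i),(235,232,256,250))[0][0],"button",blobs(red(i),(460,168,485,195))[0][0])
for nm,i in(("0",b0),("now",b)): print(nm,"key side",[x[0].round(2) for x in blobs(red(i),(280,280,310,305))],"button",[x[0].round(2) for x in blobs(red(i),(325,150,350,170))])
print(manip.hand_in())
E
```

```text
t48.35 p [0.5247 0.1084 0.2216] keyyaw 0.2218 tz [-8.e-04 -2.e-04 -1.e+00] F [ 0.58 -0.1  -0.62] M [-0.012 -0.008 -0.005] w 0.751 q7 -0.21
0 key [243.84       241.62666667] button [473.20238095 180.30357143]
now key [243.34666667 240.85333333] button [473.12941176 180.25882353]
0 key side [array([304.8 , 288.78])] button [array([337.92, 159.21])]
now key side [array([303.83, 288.65])] button [array([338.22, 157.22])]
the job is handed in; nothing more can be done
None
```

I completed the whole sequence and handed the job in at 48.4 s of the 72 s allowed. I took the key from the dark tool stand and put it fully home in the lock. I turned it clockwise until the torque rose and the flag stopped moving, then turned it back and drew it out freely. It stands in its pocket again and the gripper is clear.

**Forces:** push on the key in the lock stayed around 4–8 N, with a brief lift test of about 9 N and side forces up to about 7 N. Turning torque was mostly below 0.1 N m. Two noisy wrist readings of 0.11 and 0.14 N m near the stop disagree with that.

**Last checks:**
- **Key:** it reached the pocket floor at the height where I picked it up (65.5 against 65.4 mm), and its image position is within about 1 pixel of the start.
- **Flag:** the window shows green. A thin red sliver remains at its right edge. I estimate about 13 mm of travel from the picture, and the flag had not moved over the last turning steps, so I take it as the stop. I did not measure the plug angle directly.
- **Stop button:** unchanged in the top view. In the side view the red patch centre shifted by 2 pixels, which I put down to the arm's shadow. Nothing came near the button.
- **Rest of the bench:** I only looked at it. Nothing in view had moved, but the arm hid the circuit board and the solder reel in the last top picture, so I did not check those two there.

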